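# Strip the vegetable cutter and clear the offcuts at closing time

## Task

Closing-time clean-down of the vegetable cutter: slacken the hand nut on top of its spindle (its thread hand is not marked, so find out which way it undoes), draw out the slotted washer under it, lift the cutting disc off over the nut, and lay both in the aluminium tray, the disc flat on its underside. Then collect every carrot end lying on the counter into the white scoop with the one already in it, tip the scoop out into the round scrap tub, and set the empty scoop back down upright on the counter. Do not disturb the bottle or the jar.

Things in the scene. Friction and masses are not known exactly. Their poses are not given: they have to be found in the camera images.
- cutter: compact vegetable cutter, cover off, fixed to the counter. Motor base 180 x 190 mm (x, y), 112 mm high; on it a round bowl, outer radius 93 mm, rim 158 mm above the counter; a chute sticks out to 160 mm on +x. Origin on the counter right under the upright spindle axis, z up. Stacked on the spindle from below: disc, slotted washer, captive nut
- spindle_end (a point): tip of the cutter's spindle stud, 208 mm above the counter, on the spindle axis. The stud has radius 7 mm; lower down a flange (top 140 mm above the counter) carries the disc and a boss of radius 18.5 mm (up to 148 mm) centres it
- spindle_nut (a joint): turn of the nut in rad: 0 to 0.1 as found (tight), grows as it is undone, up to 9.0 where a stop holds it (it cannot come off). One turn lifts it 6 mm. The thread hand is unmarked: the tightening way it stays put and the fingers slip; the undoing way it follows with 0.12 N m friction and stays where left. The washer can come out once the nut has risen well over 3 mm; a whole turn is comfortable
- nut_top (a point): centre of the top face of the hand nut (position only): a black fluted knob, 33 mm across, 22 mm high, its underside 180 mm above the counter when tight, its top 202 mm. The stud stands 6 mm out of its top when tight; a white dot on the rim of its top face shows its turning
- c_washer: dark steel slotted washer (C-washer), 7 mm thick, 54 mm across, slot 19 mm wide open to its own +x; origin: centre of its underside, on the spindle axis at start. It lies in a 3 mm deep recess on the disc's hub: with the nut slack raise it 3 to 7 mm, then draw it 45 mm or more to its own -x. It may turn with the nut. 70 g
- washer_tab (a point): middle of the washer's upright grip tab, 57 mm from the washer's centre on its -x, 20 mm above its underside; axes as the washer's. The tab is 10 mm thick (x), 20 mm wide (y) and reaches from 0 to 30 mm above the underside; a flat tongue joins it to the washer. Pinch it from above
- disc: cutting disc: steel plate of radius 70 mm, 5 mm thick, with a round aluminium hub of radius 31 mm standing up to 36 mm; origin: centre of its underside, 140 mm above the counter at start. Bore 42 mm: it lifts straight up over the nut once the washer is out (raise it 75 mm to clear the stud). 0.35 kg. Grip it across the hub's upper half
- tray: low rectangular aluminium tray, 190 (x) x 300 (y) mm outside, walls 4 mm thick and 22 mm high, floor 4 mm thick; origin: centre of its underside on the counter; fixed
- scrap_tub: round grey open scrap tub, fixed, 110 mm high, outer radius 112 mm at the rim (116 with its bead) and 98 mm at the foot, wall 4 mm, floor 5 mm; origin: centre of its underside
- scoop: white plastic scoop with a black handle, 0.22 kg. Origin: centre of its pan's underside. The flat floor (3 mm thick) runs from x = -59 to +50 mm, then a lip slopes up at 22 degrees to x = +95; no front wall. Side walls 45 mm high (37 mm beside the lip) and 98 mm apart, back wall 45 mm high at x = -61. Tipped lip down by 55 to 60 degrees, everything slides out over the lip
- scoop_grip (a point): middle of the scoop's black bar handle, 105 mm behind the scoop's origin (its -x) and 45 mm above its underside; axes as the scoop's. The bar is level, runs along x from -62 to -146 mm of the scoop, is 16 mm wide (y) and 18 mm high. Grip it with 80 N or more so that the scoop stays level
- scoop_lip (a point): middle of the front edge of the scoop's pouring lip, 95 mm ahead of the origin (+x), 21 mm above the underside; axes as the scoop's
- offcut1: carrot end that starts in the scoop, orange, standing on its cut face: about 35 mm across, tapering a little at the top, 32 mm high, 25 g; origin: centre of the cut face
- offcut2: carrot end that starts on the counter, or is absent, orange, standing on its cut face: about 35 mm across, tapering a little at the top, 32 mm high, 25 g; origin: centre of the cut face
- offcut3: carrot end that starts on the counter, or is absent, orange, standing on its cut face: about 35 mm across, tapering a little at the top, 32 mm high, 25 g; origin: centre of the cut face
- offcut4: carrot end that starts on the counter, or is absent, orange, standing on its cut face: about 35 mm across, tapering a little at the top, 32 mm high, 25 g; origin: centre of the cut face
- offcut5: carrot end that starts on the counter, or is absent, orange, standing on its cut face: about 35 mm across, tapering a little at the top, 32 mm high, 25 g; origin: centre of the cut face
- sauce_bottle: pale sauce bottle, 56 mm across, 190 mm high, full: to be left alone; origin: centre of its foot
- spice_jar: amber glass spice jar, 48 mm across, 85 mm high: to be left alone; origin: centre of its foot
There are look-alikes about, which are no part of the job. What is shaped like the offcut2 but green is not meant. Of the things like the disc, leave any that is turquoise; of the rest the smaller one is meant.

How it is judged (in metres and radians):
On the way, in this order (a step that is already met when the one before it is completed fails the run):
1. the hand nut is slackened far enough to free the washer (about half a turn or more) (value of joint spindle_nut above 3 rad), for 0.2 s.
2. the slotted washer and the cutting disc both lie in the tray, the disc flat (x of disc in the frame of tray between -0.093 and 0.093 m and y of disc in the frame of tray between -0.148 and 0.148 m and z of disc in the frame of tray below 0.012 m and angle between disc's own z axis and vertical below 0.12 rad and x of c_washer in the frame of tray between -0.093 and 0.093 m and y of c_washer in the frame of tray between -0.148 and 0.148 m and z of c_washer in the frame of tray below 0.06 m), for 0.2 s.
3. all carrot ends are in the scoop (x of offcut1 in the frame of scoop between -0.065 and 0.098 m and y of offcut1 in the frame of scoop between -0.052 and 0.052 m and z of offcut1 in the frame of scoop between -0.005 and 0.075 m and x of offcut2 in the frame of scoop between -0.065 and 0.098 m and y of offcut2 in the frame of scoop between -0.052 and 0.052 m and z of offcut2 in the frame of scoop between -0.005 and 0.075 m and x of offcut3 in the frame of scoop between -0.065 and 0.098 m and y of offcut3 in the frame of scoop between -0.052 and 0.052 m and z of offcut3 in the frame of scoop between -0.005 and 0.075 m and x of offcut4 in the frame of scoop between -0.065 and 0.098 m and y of offcut4 in the frame of scoop between -0.052 and 0.052 m and z of offcut4 in the frame of scoop between -0.005 and 0.075 m and x of offcut5 in the frame of scoop between -0.065 and 0.098 m and y of offcut5 in the frame of scoop between -0.052 and 0.052 m and z of offcut5 in the frame of scoop between -0.005 and 0.075 m), for 0.2 s.
4. the scoop is tipped by more than 35 degrees with its lip over the scrap tub (angle between scoop's own z axis and vertical above 0.61 rad and horizontal distance between scoop_lip and scrap_tub below 0.115 m and height (world z) of scoop_lip above 0.08 m), for 0.1 s.
At the end, for the whole second after the job is handed in: washer and disc lie within the tray walls, the disc flat (within 7 degrees) on the tray floor; every carrot end is inside the scrap tub below its rim; the scoop stands upright (within 6 degrees) with its underside on the counter; the nut is still slack; all released and at rest (all of step 2 and value of joint spindle_nut above 3 rad and horizontal distance between each of offcut1, offcut2, offcut3, offcut4, offcut5 and scrap_tub below 0.108 m and height (world z) of each of offcut1, offcut2, offcut3, offcut4, offcut5 below 0.1 m and height (world z) of scoop below 0.012 m and angle between scoop's own z axis and vertical below 0.1 rad and linear speed of each of scoop, disc, c_washer below 0.03 m/s); the robot touches nothing.
It fails at once if the sauce bottle is shifted by more than 3 cm or tipped (distance of sauce_bottle from where it was at the start of the episode above 0.03 m or angle between sauce_bottle's own z axis and vertical above 0.4 rad).
It fails at once if the spice jar is shifted by more than 3 cm or tipped (distance of spice_jar from where it was at the start of the episode above 0.03 m or angle between spice_jar's own z axis and vertical above 0.4 rad).
Of offcut2, offcut3, offcut4, offcut5 only 1 to 4 are there at a start; the rules pass over those that are not, and their reading is None.
At some moment in a run one of offcut2, offcut3, offcut4, offcut5 may be knocked a few centimetres aside while the robot is not near it.
It also fails if it takes over 210 s, if anything falls off the work surface, if the arm or the gripper's body presses on something with over 40 N, if the wrist force passes 120 N, or if a joint passes its speed limit or range.

## Robot

A 6-joint arm with a two-finger parallel gripper is mounted at the origin on the work surface. World frame = base frame: x ahead of the robot, y to its left, z up, the work surface at z = 0. Lengths are in m, angles in degrees, forces in N, time in s.
With the tool pointing down it reaches from about 0.35 to 0.925 m from the base axis. Payload 6.4 kg.
Tool frame: the origin (TCP) lies between the finger pads; the fingertips stand 25 mm ahead of it and the grasp point (between the pads) lies 6 mm ahead of it; z points along the fingers, y is the direction in which the jaws open and shut (so a half turn about z gives the same grasp; the last joint's range is limited). The gripper opens to 85 mm and grips with 20 to 120 N. Pads are 22 mm wide; open, the fingers measure 114 mm over their backs; the gripper's body (76 mm by 85 mm) begins 54 mm behind the grasp point. The pads swing forward as they close: fully open they stand 13 mm farther back than shut.
Start: joints at [-86.465, 14.043, 89.255, -0, 76.702, -9.975], TCP at [0.152, -0.632, 0.256] pointing down, gripper open.
Joint ranges: [-179.41, 179.41], [-58.25, 129.5], [7.25, 145.43], [-54.29, 234.29], [11.92, 165.04], [-157.13, 157.13]. Speed limits (degrees/s): [147.25, 147.25, 180, 180, 180, 180].

## Interface

Orientations are given as a 3x3 rotation matrix whose columns are the frame's x, y, z axes.
In Python, from cell import robot gives the robot as it stands.
- The arm moves only by the tool jog_arm, never from a script. Its argument "rows" is a list of rows, each an object of numbers: "ax", "ay", "az": the turn, a rotation vector about the world's x, y, z in rad; "tx", "ty", "tz": the shift along the world's x, y, z in cm; "grip": the closure, from 0 (fully open) to 1 (shut). A call has 1 to 20 rows; each row shifts and turns the commanded pose from where the row before left it; what a row does not reach is not made up. A row lasts 1/12 s, in which the tool goes at most 41.7 mm and 7.16 degrees, less where a joint would pass 70% of its speed; a pose out of reach is approached as far as the arm can. A call with a gripper value outside its range is refused whole. The fingers move at their own pace and stop on an object; "squeeze" is the grip in N (left out, the last holds). Time passes only in rows, so rows that do not move let the fingers close. It gives the time, the measured TCP pose, the force and the opening at its end, in the units of the state.
- robot.get_obs(): the state, without advancing time (a new reading comes with each control period).
- robot.grab_frame(name): name is "side" or "top"; returns a dict with "img" (384x512x3 uint8, red, green, blue), "K" (3x3 intrinsics, pixels), "k1" (the pictures are not rectified: a ray, as slopes to the right and down, at radius r is drawn at 1 + k1 r^2 times it, then the intrinsics apply), "rvec" (rotation vector, rad) and "tvec" (3), from world to camera coordinates, as OpenCV has them. Camera axes: x right, y down, z forward; pixel columns grow to the right and rows downward; lengths in m; the calibration is good to about 2 mm. A picture is of the moment at which its call begins. There is no depth.
- robot.sign_off(): hands the job in, once; it reports no verdict.
The state is a dict: "time": time; "joint_pos": joint angles; "qvel": joint speeds; "joint_torque": joint torques, N m; "tool_pos": TCP position; "ee_rot": TCP orientation; "force": force on the tool from outside, world axes, zero at the start; "torque": the same for the moment, N m; "opening": finger opening in m.
Only numpy, scipy, OpenCV 4.12 (cv2) and the standard library are available. Lean on these libraries where they do the work, as an engineer would, in place of code of your own. Each camera call takes 0.05 s, during which the arm holds its last target. There are 200 camera calls.

## Working session

There is one attempt and no reset: what is moved stays moved. The work goes in short steps, Python scripts to look and compute and a tool call to move; the robot and the scene stay as the last step left them, time stands still between calls to the robot, and variables do not carry over. Pictures are saved under pics/ and viewed, about 12 in all and at most 16, crops included, and the job is handed in when it is done.

Besides the shell and the picture viewer there is one more tool, called after "Request:" in YAML: its name, and indented under it one key for each argument. jog_arm: Moves the arm, as the interface text tells. Its arguments: {"type":"object","properties":{"rows":{"type":"array","items":{"type":"object","properties":{"ax":{"type":"number"},"ay":{"type":"number"},"az":{"type":"number"},"tx":{"type":"number"},"ty":{"type":"number"},"tz":{"type":"number"},"grip":{"type":"number"}}}},"squeeze":{"type":"number"}},"required":["rows"]}

```bash
mkdir -p pics; ls
cat > h.py <<'E'
import numpy as np, cv2
from cell import robot
def grab(n):
    f=robot.grab_frame(n); f['R']=cv2.Rodrigues(np.array(f['rvec'],float))[0]; f['t']=np.array(f['tvec'],float).ravel(); f['K']=np.array(f['K'],float)
    f['C']=-f['R'].T@f['t']; return f
def save(f,name): cv2.imwrite('pics/'+name,cv2.cvtColor(f['img'],cv2.COLOR_RGB2BGR))
def ray(f,u,v):
    K=f['K']; p=np.array([(u-K[0,2])/K[0,0],(v-K[1,2])/K[1,1]]); q=p.copy()
    for _ in range(20): q=p/(1+f['k1']*(q@q))
    d=f['R'].T@np.array([q[0],q[1],1]); return d/np.linalg.norm(d)
def onz(f,u,v,z):
    d=ray(f,u,v); return f['C']+d*(z-f['C'][2])/d[2]
def tri(f,a,g,b):
    d,e=ray(f,*a),ray(g,*b); A=np.stack([d,-e],1); s=np.linalg.lstsq(A,g['C']-f['C'],rcond=None)[0]
    p,q=f['C']+s[0]*d,g['C']+s[1]*e; return (p+q)/2,np.linalg.norm(p-q)
def proj(f,P):
    c=f['R']@np.array(P,float)+f['t']; q=c[:2]/c[2]; q=q*(1+f['k1']*(q@q)); return q*[f['K'][0,0],f['K'][1,1]]+f['K'][:2,2]
E
python3 - <<'E'
from h import *
for n in('side','top'):
    f=grab(n); save(f,n+'0.png'); print(n,f['C'],f['k1'],f['K'][0,0],f['R'][2])
    cv2.imwrite(f'pics/{n}0.png',cv2.resize(cv2.cvtColor(f['img'],cv2.COLOR_RGB2BGR),(800,600),interpolation=cv2.INTER_CUBIC))
o=robot.get_obs(); print(o)
E
```

```text
pics
side [-0.11256427  0.81868224  0.71234316] -0.04200773762826802 348.3040117931849 [ 0.59547349 -0.6277458  -0.50134472]
top [0.32445406 0.10640113 1.63099625] -0.16537991852558442 476.4184965808139 [ 0.15256594 -0.00879282 -0.98825418]
{'time': 0.1, 'joint_pos': array([-8.64654499e+01,  1.40789588e+01,  8.93183926e+01, -1.49483502e-03,
        7.67029327e+01, -9.97437203e+00]), 'qvel': array([ 0.0374072 , -0.13434092, -0.10877578, -0.12828706, -0.13616458,
       -0.01464677]), 'joint_torque': array([-4.69143142e-04, -4.30671930e+01, -3.27129757e+01, -1.74234829e-04,
        2.80985034e-03,  8.78479540e-06]), 'tool_pos': array([ 0.15181785, -0.63154285,  0.25529905]), 'ee_rot': array([[ 9.72332168e-01,  2.33602519e-01, -1.33247947e-04],
       [ 2.33602392e-01, -9.72330641e-01,  1.74539197e-03],
       [ 2.78166899e-04, -1.72822779e-03, -9.99998468e-01]]), 'force': array([-0.06805915,  0.24015259,  0.87732586]), 'torque': array([-0.04434581, -0.0039106 ,  0.00648913]), 'opening': 0.08581149424753932}
```

View pics/side0.png

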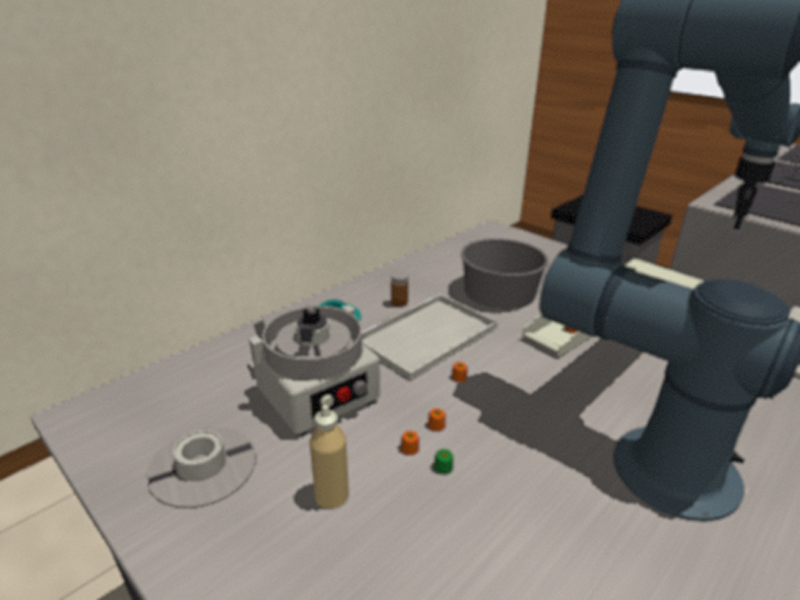

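View pics/top0.png

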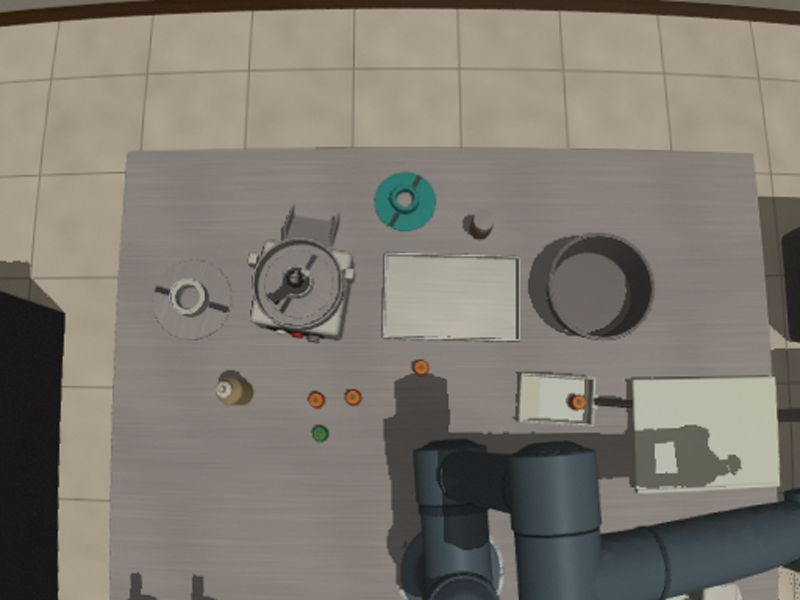

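Side view: bottle (330,460), real cutter disc in the bowl (310,340), carrots (460,372), (437,420), (410,442), a green look-alike (443,461), and the tub, jar and tray behind them. Top view: carrots (316,400), (352,397), (420,367), plus one in the scoop (578,402). The discs are turquoise (405,200), a larger loose one (192,298), and the one in the cutter (297,285). The smaller non-turquoise disc is the one on the spindle. I'll measure next and enlarge the cutter.

Run:
```python
from h import *
f=grab('top'); g=grab('side'); s=0.64
print('tray corners z.022',[onz(f,u*s,v*s,.022)[:2].round(3) for u,v in((383,253),(519,257),(519,341),(382,337))])
print('tub rim ctr',onz(f,600*s,287*s,.11).round(3), 'jar',onz(f,478*s,232*s,.0).round(3))
def cents(F,lo,hi):
    h=cv2.cvtColor(F['img'],cv2.COLOR_RGB2HSV); m=cv2.inRange(h,lo,hi); n,_,st,c=cv2.connectedComponentsWithStats(m)
    return [(c[i].round(1),st[i,4]) for i in range(1,n) if st[i,4]>15]
T=cents(f,(3,150,100),(20,255,255));S=cents(g,(3,150,100),(20,255,255))
print('T',[(c,a,onz(f,*c,.018).round(3)) for c,a in T]); print('S',[(c,a,onz(g,*c,.018).round(3)) for c,a in S])
print('big disc rad z.005', onz(f,154*s,298*s,.005)[:2]-onz(f,232*s,298*s,.005)[:2])
print('bowl rim', onz(f,299*s,287*s,.158).round(3))
print('nut top',tri(f,(297*s,276*s),g,(311*s,312*s)), onz(f,297*s,276*s,.202))
print('scoop corners z.045',[onz(f,u*s,v*s,.045)[:2].round(3) for u,v in((594,377),(593,425),(518,373),(517,421))],'grip',onz(f,613*s,402*s,.05).round(3))
print('bottle',onz(f,223*s,390*s,.19).round(3))
print('board',[onz(f,u*s,v*s,.01)[:2].round(3) for u,v in((632,378),(778,378),(778,490))])
def crop(F,x,y,w,h,k): return cv2.cvtColor(cv2.resize(F['img'][y:y+h,x:x+w],None,fx=k,fy=k,interpolation=cv2.INTER_CUBIC),cv2.COLOR_RGB2BGR)
a=crop(f,150,130,80,96,6);b=crop(g,155,185,80,96,4)
c=crop(f,325,230,80,50,4)
im=np.zeros((600,800,3),np.uint8); im[:576,:480]=a; im[:384,480:800]=b; im[392:592,480:800]=c; cv2.imwrite('pics/c1.png',im)
```

```text
tray corners z.022 [array([0.695, 0.142]), array([ 0.685, -0.16 ]), array([ 0.498, -0.155]), array([0.508, 0.144])]
tub rim ctr [ 0.601 -0.316  0.11 ] jar [ 0.748 -0.072  0.   ]
T [(array([269.1, 234.7]), np.int32(58), array([0.443, 0.061, 0.018])), (array([225.5, 254. ]), np.int32(64), array([0.378, 0.209, 0.018])), (array([202. , 255.7]), np.int32(62), array([0.373, 0.288, 0.018])), (array([369.9, 256.8]), np.int32(51), array([ 0.365, -0.282,  0.018]))]
S [(array([360.6,   1.2]), np.int32(47), array([ 7.55260e+01, -1.33488e+02,  1.80000e-02])), (array([384.2,   3.2]), np.int32(113), array([ 4.3172e+01, -8.7331e+01,  1.8000e-02])), (array([357.4,   7.2]), np.int32(21), array([ 1.9012e+01, -3.2682e+01,  1.8000e-02])), (array([354.6,  13.5]), np.int32(39), array([ 10.619, -17.771,   0.018])), (array([373.3,  26.5]), np.int32(188), array([ 5.162, -9.47 ,  0.018])), (array([370.8,  42. ]), np.int32(175), array([ 3.172, -5.584,  0.018])), (array([352.3,  54.8]), np.int32(22), array([ 2.519, -3.822,  0.018])), (array([363. ,  56.4]), np.int32(29), array([ 2.346, -3.812,  0.018])), (array(
[... 970 characters left out ...]
8), array([ 0.38 , -0.94 ,  0.018])), (array([293.9, 237.5]), np.int32(81), array([0.438, 0.063, 0.018])), (array([279.4, 268. ]), np.int32(104), array([0.374, 0.21 , 0.018])), (array([262.1, 283. ]), np.int32(123), array([0.368, 0.29 , 0.018]))]
big disc rad z.005 [0.00081361 0.17953309]
bowl rim [0.594 0.309 0.158]
nut top (array([0.60923432, 0.30779238, 0.19301317]), np.float64(0.0010552370875007754)) [0.60782888 0.3069216  0.202     ]
scoop corners z.045 [array([ 0.416, -0.312]), array([ 0.313, -0.307]), array([ 0.426, -0.147]), array([ 0.324, -0.143])] grip [ 0.361 -0.351  0.05 ]
bottle [0.385 0.45  0.19 ]
board [array([ 0.415, -0.408]), array([ 0.408, -0.758]), array([ 0.154, -0.746])]
```

View pics/c1.png

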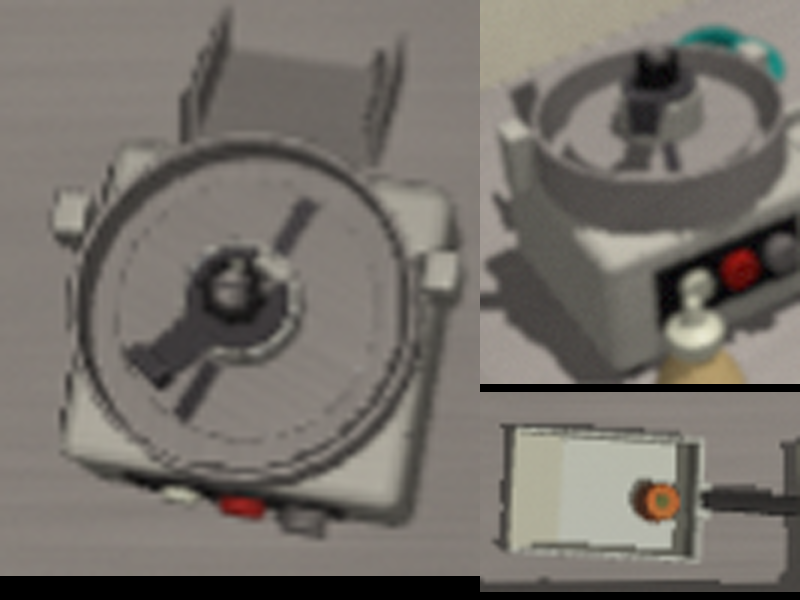

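The crops confirm the target: the disc in the bowl, with a black nut at about crop (235,285) and the washer tab at lower left, crop (150,360). The scoop's lip points to image left (+y). I'll refine the spindle position while the arm is away.

Run:
```python
from h import *
f=grab('top'); g=grab('side')
q=lambda x,y:(150+x/6-.4,130+y/6-.4)
for n,c,z in(('rim',(246,308),.158),('hub',(243,305),.176),('nut',(234,286),.202),('tabtop',(150,360),.203)): print(n,onz(f,*q(*c),z).round(4))
# rim via edges: points on outer rim
gr=cv2.cvtColor(f['img'],cv2.COLOR_RGB2GRAY)[130:226,150:230]; gr=cv2.resize(gr,None,fx=6,fy=6,interpolation=cv2.INTER_CUBIC)
c=cv2.HoughCircles(gr,cv2.HOUGH_GRADIENT_ALT,1.5,5,param1=150,param2=.6,minRadius=40,maxRadius=190); print(c)
for k in (c[0] if c is not None else []): print(k, [onz(f,*q(k[0],k[1]),z)[:2].round(4) for z in(.158,.176)])
# predicted views of the axis for checking
for P in((.603,.308,.202),(.603,.308,.208),(.603,.308,.158)): print(P,((proj(f,P)-[150,130]+.4)*6).round(0),((proj(g,P)-[155,185]+.4)*4+[480,0]).round(0))
s=g['img'][185:235,175:225]; t=f['img'][160:200,170:210]
A=cv2.resize(s,(500,500),interpolation=cv2.INTER_CUBIC); 
B=np.clip(cv2.resize(t,(500,500),interpolation=cv2.INTER_CUBIC).astype(float)*1.5,0,255).astype(np.uint8)
im=np.hstack([cv2.resize(A,(400,400)),cv2.resize(B,(400,400))]); cv2.imwrite('pics/c2.png',im[:,:,::-1])
```

```text
rim [0.6028 0.3112 0.158 ]
hub [0.6009 0.3103 0.176 ]
nut [0.6059 0.3114 0.202 ]
tabtop [0.5676 0.3536 0.203 ]
[[[226.5      309.       173.95795 ]
  [237.       298.5      164.7445  ]
  [228.       346.5      159.02634 ]
  [285.       351.       121.10877 ]
  [186.       300.       115.12888 ]
  [250.5      426.        57.352604]
  [237.       298.5       51.306767]
  [273.       408.        67.27515 ]
  [229.5      415.5       56.282738]
  [253.5      312.        50.993706]]]
[226.5     309.      173.95795] [array([0.6023, 0.3215]), array([0.5989, 0.3188])]
[237.     298.5    164.7445] [array([0.6079, 0.316 ]), array([0.6044, 0.3135])]
[228.      346.5     159.02634] [array([0.5823, 0.3203]), array([0.5791, 0.3177])]
[285.      351.      121.10877] [array([0.5797, 0.2902]), array([0.5766, 0.288 ])]
[186.      300.      115.12888] [array([0.6072, 0.343 ]), array([0.6037, 0.3401])]
[250.5      426.        57.352604] [array([0.5401, 0.3077]), array([0.5375, 0.3052])]
[237.       298.5       51.306767] [array([0.6079, 0.316 ]), array([0.6044, 0.3135])]
[273.      408.       67.27515] [array([0.5496, 0.296 ]), array([0.5468, 0.2937])]
[229.5      415.5       56.282738] [array([0.5457, 0.3188]), array([0.543 , 0.3162])]
[253.5      312.        50.993706] [array([0.6006, 0.3072]), array([0.5972, 0.3047])]
(0.603, 0.308, 0.202) [241. 292.] [661.  53.]
(0.603, 0.308, 0.208) [239. 289.] [661.  46.]
(0.603, 0.308, 0.158) [252. 308.] [665. 104.]
```

View pics/c2.png

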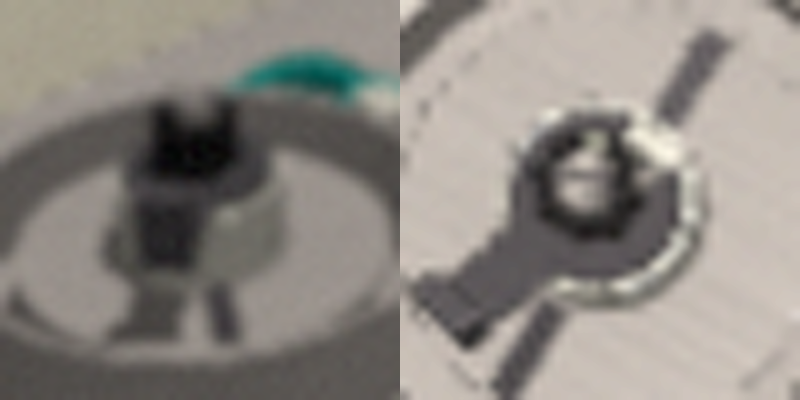

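Spindle is at about (0.603, 0.312), with the tab at 128° from it. In crop c2 the nut centre is (588,185), the white dot (598,140), the tab (450,310). Next: move above it.

Request:
jog_arm:
  rows:
    - {"tx": 1.6, "ty": 3.35, "tz": 0.3, "az": 0.108, "grip": 0.4}
    - {"tx": 1.6, "ty": 3.35, "tz": 0.3, "az": 0.108}
    - {"tx": 1.6, "ty": 3.35, "tz": 0.3, "az": 0.108}
    - {"tx": 1.6, "ty": 3.35, "tz": 0.3, "az": 0.108}
    - {"tx": 1.6, "ty": 3.35, "tz": 0.3, "az": 0.108}
    - {"tx": 1.6, "ty": 3.35, "tz": 0.3, "az": 0.108}
    - {"tx": 1.6, "ty": 3.35, "tz": 0.3, "az": 0.108}
    - {"tx": 1.6, "ty": 3.35, "tz": 0.3, "az": 0.108}
    - {"tx": 1.6, "ty": 3.35, "tz": 0.3, "az": 0.108}
    - {"tx": 1.6, "ty": 3.35, "tz": 0.3, "az": 0.108}
    - {"tx": 1.6, "ty": 3.35, "tz": 0.3, "az": 0.108}
    - {"tx": 1.6, "ty": 3.35, "tz": 0.3, "az": 0.108}
    - {"tx": 1.6, "ty": 3.35, "tz": 0.3, "az": 0.108}
    - {"tx": 1.6, "ty": 3.35, "tz": 0.3, "az": 0.108}
    - {"tx": 1.6, "ty": 3.35, "tz": 0.3, "az": 0.108}
    - {"tx": 1.6, "ty": 3.35, "tz": 0.3, "az": 0.108}
    - {"tx": 1.6, "ty": 3.35, "tz": 0.3, "az": 0.108}
    - {"tx": 1.6, "ty": 3.35, "tz": 0.3, "az": 0.108}
  squeeze: 60

```text
invalid input at $.rows[0]: expected keys ax, ay, az, tx, ty, tz, grip
```

Request:
jog_arm:
  rows:
    - {"tx": 1.63, "ty": 3.405, "grip": 0.4}
    - {"tx": 1.63, "ty": 3.405}
    - {"tx": 1.63, "ty": 3.405}
    - {"tx": 1.63, "ty": 3.405}
    - {"tx": 1.63, "ty": 3.405}
    - {"tx": 1.63, "ty": 3.405}
    - {"tx": 1.63, "ty": 3.405}
    - {"tx": 1.63, "ty": 3.405}
    - {"tx": 1.63, "ty": 3.405}
    - {"tx": 1.63, "ty": 3.405}
    - {"grip": 0.4}

```text
invalid input at $.rows[0]: expected keys ax, ay, az, tx, ty, tz, grip
```

Request:
jog_arm:
  rows:
    - {"ax": 0, "ay": 0, "az": 0.108, "tx": 1.6, "ty": 3.35, "tz": 0.3, "grip": 0.4}
    - {"ax": 0, "ay": 0, "az": 0.108, "tx": 1.6, "ty": 3.35, "tz": 0.3, "grip": 0.4}
    - {"ax": 0, "ay": 0, "az": 0.108, "tx": 1.6, "ty": 3.35, "tz": 0.3, "grip": 0.4}
    - {"ax": 0, "ay": 0, "az": 0.108, "tx": 1.6, "ty": 3.35, "tz": 0.3, "grip": 0.4}
    - {"ax": 0, "ay": 0, "az": 0.108, "tx": 1.6, "ty": 3.35, "tz": 0.3, "grip": 0.4}
    - {"ax": 0, "ay": 0, "az": 0.108, "tx": 1.6, "ty": 3.35, "tz": 0.3, "grip": 0.4}
    - {"ax": 0, "ay": 0, "az": 0.108, "tx": 1.6, "ty": 3.35, "tz": 0.3, "grip": 0.4}
    - {"ax": 0, "ay": 0, "az": 0.108, "tx": 1.6, "ty": 3.35, "tz": 0.3, "grip": 0.4}
    - {"ax": 0, "ay": 0, "az": 0.108, "tx": 1.6, "ty": 3.35, "tz": 0.3, "grip": 0.4}
    - {"ax": 0, "ay": 0, "az": 0.108, "tx": 1.6, "ty": 3.35, "tz": 0.3, "grip": 0.4}
    - {"ax": 0, "ay": 0, "az": 0.108, "tx": 1.6, "ty": 3.35, "tz": 0.3, "grip": 0.4}
    - {"ax": 0, "ay": 0, "az": 0.108, "tx": 1.6, "ty": 3.35, "tz": 0.3, "grip": 0.4}
    - {"ax": 0, "ay": 0, "az": 0.108, "tx": 1.6, "ty": 3.35, "tz": 0.3, "grip": 0.4}
    - {"ax": 0, "ay": 0, "az": 0.108, "tx": 1.6, "ty": 3.35, "tz": 0.3, "grip": 0.4}
    - {"ax": 0, "ay": 0, "az": 0.108, "tx": 1.6, "ty": 3.35, "tz": 0.3, "grip": 0.4}
    - {"ax": 0, "ay": 0, "az": 0.108, "tx": 1.6, "ty": 3.35, "tz": 0.3, "grip": 0.4}
    - {"ax": 0, "ay": 0, "az": 0.108, "tx": 1.6, "ty": 3.35, "tz": 0.3, "grip": 0.4}
    - {"ax": 0, "ay": 0, "az": 0.108, "tx": 1.6, "ty": 3.35, "tz": 0.3, "grip": 0.4}
  squeeze: 60

```text
time: 1.8
tool_pos: [0.4402, -0.0271, 0.3107]
ee_rot: [[-0.577, 0.817, 0.001], [0.817, 0.577, -0.0], [-0.001, 0.001, -1.0]]
force: [-0.2, -0.3, 0.4]
opening: 0.0512
```

Request:
jog_arm:
  rows:
    - {"ax": 0, "ay": 0, "az": 0, "tx": 1.63, "ty": 3.4, "tz": 0, "grip": 0.4}
    - {"ax": 0, "ay": 0, "az": 0, "tx": 1.63, "ty": 3.4, "tz": 0, "grip": 0.4}
    - {"ax": 0, "ay": 0, "az": 0, "tx": 1.63, "ty": 3.4, "tz": 0, "grip": 0.4}
    - {"ax": 0, "ay": 0, "az": 0, "tx": 1.63, "ty": 3.4, "tz": 0, "grip": 0.4}
    - {"ax": 0, "ay": 0, "az": 0, "tx": 1.63, "ty": 3.4, "tz": 0, "grip": 0.4}
    - {"ax": 0, "ay": 0, "az": 0, "tx": 1.63, "ty": 3.4, "tz": 0, "grip": 0.4}
    - {"ax": 0, "ay": 0, "az": 0, "tx": 1.63, "ty": 3.4, "tz": 0, "grip": 0.4}
    - {"ax": 0, "ay": 0, "az": 0, "tx": 1.63, "ty": 3.4, "tz": 0, "grip": 0.4}
    - {"ax": 0, "ay": 0, "az": 0, "tx": 1.63, "ty": 3.4, "tz": 0, "grip": 0.4}
    - {"ax": 0, "ay": 0, "az": 0, "tx": 1.63, "ty": 3.4, "tz": 0, "grip": 0.4}
    - {"ax": 0, "ay": 0, "az": 0, "tx": 0, "ty": 0, "tz": 0, "grip": 0.4}
    - {"ax": 0, "ay": 0, "az": 0, "tx": 0, "ty": 0, "tz": 0, "grip": 0.4}

```text
time: 2.8
tool_pos: [0.6028, 0.3125, 0.3089]
ee_rot: [[-0.574, 0.819, -0.002], [0.819, 0.574, -0.001], [0.0, -0.002, -1.0]]
force: [0.1, 0.1, -0.9]
opening: 0.0508
```

```bash
cat >> h.py <<'E'
def view(name,*cs):
    # cs: (frame,x,y,w,h,outw) tiles stacked horizontally
    t=[]
    for F,x,y,w,h,k in cs: t.append(cv2.resize(F['img'][y:y+h,x:x+w],None,fx=k,fy=k,interpolation=cv2.INTER_CUBIC))
    H=max(a.shape[0] for a in t); t=[cv2.copyMakeBorder(a,0,H-a.shape[0],0,4,cv2.BORDER_CONSTANT) for a in t]
    cv2.imwrite('pics/'+name,np.hstack(t)[:,:,::-1])
E
python3 - <<'E'
from h import *
f=grab('top'); g=grab('side'); view('c3.png',(g,140,120,110,140,3.5),(f,70,90,410,294,1))
for P in((.603,.312,.202),(.603,.312,.284),(.603,.312,.18)): print(((proj(g,P)-[140,120])*3.5).round())
h=cv2.cvtColor(f['img'],cv2.COLOR_RGB2HSV); n,_,st,c=cv2.connectedComponentsWithStats(cv2.inRange(h,(3,150,100),(20,255,255)))
for i in range(1,n):
  if st[i,4]>12: print(c[i].round(),st[i,4],onz(f,*c[i],.02).round(3))
E
```

```text
[206. 274.]
[199. 184.]
[208. 297.]
[269. 235.] 60 [0.442 0.061 0.02 ]
[226. 254.] 60 [0.378 0.208 0.02 ]
[370. 257.] 51 [ 0.365 -0.282  0.02 ]
```

View pics/c3.png

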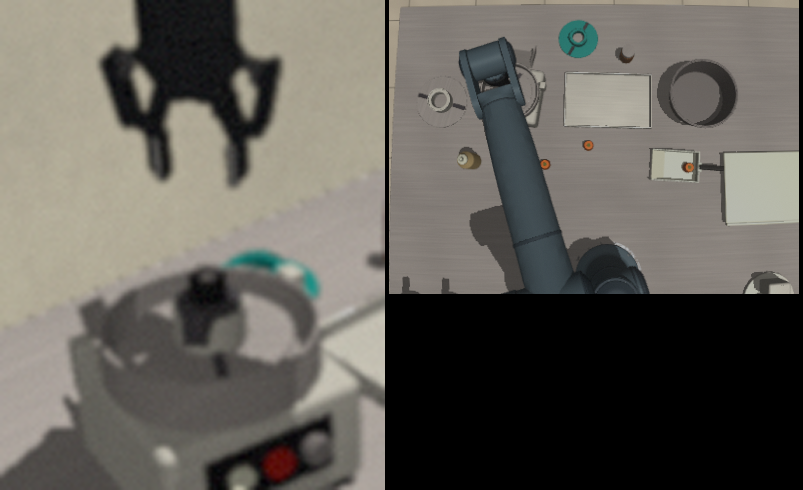

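The jaws sit centred over the nut (side crop: jaw midpoint 198, nut at (207,272)), and no further carrots show. Next: descend and grip.

Request:
jog_arm:
  rows:
    - {"ax": 0, "ay": 0, "az": 0, "tx": 0, "ty": 0, "tz": -2, "grip": 0.4}
    - {"ax": 0, "ay": 0, "az": 0, "tx": 0, "ty": 0, "tz": -2, "grip": 0.4}
    - {"ax": 0, "ay": 0, "az": 0, "tx": 0, "ty": 0, "tz": -2, "grip": 0.4}
    - {"ax": 0, "ay": 0, "az": 0, "tx": 0, "ty": 0, "tz": -2, "grip": 0.4}
    - {"ax": 0, "ay": 0, "az": 0, "tx": 0, "ty": 0, "tz": -1, "grip": 0.4}
    - {"ax": 0, "ay": 0, "az": 0, "tx": 0, "ty": 0, "tz": -0.7, "grip": 0.4}
    - {"ax": 0, "ay": 0, "az": 0, "tx": 0, "ty": 0, "tz": 0, "grip": 0.4}
    - {"ax": 0, "ay": 0, "az": 0, "tx": 0, "ty": 0, "tz": 0, "grip": 0.8}
    - {"ax": 0, "ay": 0, "az": 0, "tx": 0, "ty": 0, "tz": 0, "grip": 0.8}
    - {"ax": 0, "ay": 0, "az": 0, "tx": 0, "ty": 0, "tz": 0, "grip": 0.8}
    - {"ax": 0, "ay": 0, "az": 0, "tx": 0, "ty": 0, "tz": 0, "grip": 0.8}
    - {"ax": 0, "ay": 0, "az": 0, "tx": 0, "ty": 0, "tz": 0, "grip": 0.8}
    - {"ax": 0, "ay": 0, "az": 0, "tx": 0, "ty": 0, "tz": 0, "grip": 0.8}
  squeeze: 60

```text
time: 3.98
tool_pos: [0.6035, 0.311, 0.2153]
ee_rot: [[-0.572, 0.82, 0.002], [0.82, 0.572, 0.0], [-0.001, 0.002, -1.0]]
force: [-2.2, -2.3, 6.6]
opening: 0.0301
```

```bash
python3 -c "
from cell import robot
o=robot.get_obs();print(o['force'].round(2),o['torque'].round(3),o['opening'],o['tool_pos'].round(4),o['joint_pos'].round(1))"
```

```text
[-2.19 -2.3   6.59] [-0.391  0.389 -0.013] 0.030124057902946 [0.6035 0.311  0.2153] [ 17.7  19.8  86.6  -0.   73.5 -17.2]
```

Request:
jog_arm:
  rows:
    - {"ax": 0, "ay": 0, "az": 0.06, "tx": 0, "ty": 0, "tz": 0, "grip": 0.8}
    - {"ax": 0, "ay": 0, "az": 0.06, "tx": 0, "ty": 0, "tz": 0.0, "grip": 0.8}
    - {"ax": 0, "ay": 0, "az": 0.06, "tx": 0, "ty": 0, "tz": 0.0, "grip": 0.8}
    - {"ax": 0, "ay": 0, "az": 0.06, "tx": 0, "ty": 0, "tz": 0.0, "grip": 0.8}

```text
time: 4.32
tool_pos: [0.6026, 0.3122, 0.2152]
ee_rot: [[-0.751, 0.66, -0.0], [0.66, 0.751, 0.003], [0.002, 0.002, -1.0]]
force: [-5.8, 2.2, 7.2]
opening: 0.0302
```

```bash
python3 -c "
from cell import robot
o=robot.get_obs();print(o['force'].round(2),o['torque'].round(3),o['opening'],o['tool_pos'].round(4),o['joint_pos'].round(1))"
```

```text
[-5.77  2.18  7.21] [ 0.211  0.997 -1.312] 0.030199317472208338 [0.6026 0.3122 0.2152] [ 17.8  19.8  86.6   0.2  73.6 -31. ]
```

Turning it positive meets 1.3 N m and slips, so that is the tightening way. It has a left-hand thread and undoes with negative az. I'll check that.

Request:
jog_arm:
  rows:
    - {"ax": 0, "ay": 0, "az": -0.06, "tx": 0, "ty": 0, "tz": 0.0, "grip": 0.8}
    - {"ax": 0, "ay": 0, "az": -0.08, "tx": 0, "ty": 0, "tz": 0.01, "grip": 0.8}
    - {"ax": 0, "ay": 0, "az": -0.1, "tx": 0, "ty": 0, "tz": 0.01, "grip": 0.8}
    - {"ax": 0, "ay": 0, "az": -0.1, "tx": 0, "ty": 0, "tz": 0.01, "grip": 0.8}
    - {"ax": 0, "ay": 0, "az": -0.1, "tx": 0, "ty": 0, "tz": 0.01, "grip": 0.8}
    - {"ax": 0, "ay": 0, "az": -0.1, "tx": 0, "ty": 0, "tz": 0.01, "grip": 0.8}

```text
time: 4.82
tool_pos: [0.6026, 0.3123, 0.2157]
ee_rot: [[-0.3, 0.954, 0.0], [0.954, 0.3, 0.002], [0.002, 0.001, -1.0]]
force: [-4.1, 1.3, 6.8]
opening: 0.03
```

```bash
python3 -c "
from cell import robot
o=robot.get_obs();print(o['force'].round(2),o['torque'].round(3),o['opening'],o['tool_pos'].round(4),o['joint_pos'].round(1))"
```

```text
[-4.12  1.28  6.79] [0.331 0.825 0.114] 0.030029723017694392 [0.6026 0.3123 0.2157] [17.8 19.7 86.6  0.1 73.6  0.3]
```

Torque is 0.11 N m, so it follows. Continuing, then regrip and a second stroke.

Request:
jog_arm:
  rows:
    - {"ax": 0, "ay": 0, "az": -0.122, "tx": 0, "ty": 0, "tz": 0.012, "grip": 0.8}
    - {"ax": 0, "ay": 0, "az": -0.122, "tx": 0, "ty": 0, "tz": 0.012, "grip": 0.8}
    - {"ax": 0, "ay": 0, "az": -0.122, "tx": 0, "ty": 0, "tz": 0.012, "grip": 0.8}
    - {"ax": 0, "ay": 0, "az": -0.122, "tx": 0, "ty": 0, "tz": 0.012, "grip": 0.8}
    - {"ax": 0, "ay": 0, "az": -0.122, "tx": 0, "ty": 0, "tz": 0.012, "grip": 0.8}
    - {"ax": 0, "ay": 0, "az": -0.122, "tx": 0, "ty": 0, "tz": 0.012, "grip": 0.8}
    - {"ax": 0, "ay": 0, "az": -0.122, "tx": 0, "ty": 0, "tz": 0.012, "grip": 0.8}
    - {"ax": 0, "ay": 0, "az": -0.122, "tx": 0, "ty": 0, "tz": 0.012, "grip": 0.8}
    - {"ax": 0, "ay": 0, "az": -0.122, "tx": 0, "ty": 0, "tz": 0.012, "grip": 0.8}
    - {"ax": 0, "ay": 0, "az": -0.122, "tx": 0, "ty": 0, "tz": 0.012, "grip": 0.8}
    - {"ax": 0, "ay": 0, "az": -0.122, "tx": 0, "ty": 0, "tz": 0.012, "grip": 0.8}
    - {"ax": 0, "ay": 0, "az": -0.122, "tx": 0, "ty": 0, "tz": 0.012, "grip": 0.8}
    - {"ax": 0, "ay": 0, "az": -0.122, "tx": 0, "ty": 0, "tz": 0.012, "grip": 0.8}
    - {"ax": 0, "ay": 0, "az": -0.122, "tx": 0, "ty": 0, "tz": 0.012, "grip": 0.8}
    - {"ax": 0, "ay": 0, "az": -0.122, "tx": 0, "ty": 0, "tz": 0.012, "grip": 0.8}
    - {"ax": 0, "ay": 0, "az": -0.122, "tx": 0, "ty": 0, "tz": 0.012, "grip": 0.8}
    - {"ax": 0, "ay": 0, "az": -0.122, "tx": 0, "ty": 0, "tz": 0.012, "grip": 0.8}
    - {"ax": 0, "ay": 0, "az": -0.122, "tx": 0, "ty": 0, "tz": 0.012, "grip": 0.8}

```text
time: 6.32
tool_pos: [0.6027, 0.3121, 0.2178]
ee_rot: [[0.949, -0.316, 0.001], [-0.316, -0.949, 0.002], [0.0, -0.002, -1.0]]
force: [-4.5, 1.3, 6.2]
opening: 0.03
```

```bash
python3 -c "
from cell import robot
o=robot.get_obs();print(o['force'].round(2),o['torque'].round(3),o['opening'],o['tool_pos'].round(4),o['joint_pos'].round(1))"
```

```text
[-4.5   1.28  6.17] [0.058 0.752 0.177] 0.029991694227019267 [0.6027 0.3121 0.2178] [1.780e+01 1.960e+01 8.650e+01 1.000e-01 7.380e+01 1.262e+02]
```

Request:
jog_arm:
  rows:
    - {"ax": 0, "ay": 0, "az": 0, "tx": 0, "ty": 0, "tz": 0, "grip": 0.4}
    - {"ax": 0, "ay": 0, "az": 0, "tx": 0, "ty": 0, "tz": 0, "grip": 0.4}
    - {"ax": 0, "ay": 0, "az": 0, "tx": 0, "ty": 0, "tz": 0, "grip": 0.4}
    - {"ax": 0, "ay": 0, "az": 0, "tx": 0, "ty": 0, "tz": 0, "grip": 0.4}
    - {"ax": 0, "ay": 0, "az": 0.12, "tx": 0, "ty": 0, "tz": 0, "grip": 0.4}
    - {"ax": 0, "ay": 0, "az": 0.12, "tx": 0, "ty": 0, "tz": 0, "grip": 0.4}
    - {"ax": 0, "ay": 0, "az": 0.12, "tx": 0, "ty": 0, "tz": 0, "grip": 0.4}
    - {"ax": 0, "ay": 0, "az": 0.12, "tx": 0, "ty": 0, "tz": 0, "grip": 0.4}
    - {"ax": 0, "ay": 0, "az": 0.12, "tx": 0, "ty": 0, "tz": 0, "grip": 0.4}
    - {"ax": 0, "ay": 0, "az": 0.12, "tx": 0, "ty": 0, "tz": 0, "grip": 0.4}
    - {"ax": 0, "ay": 0, "az": 0.12, "tx": 0, "ty": 0, "tz": 0, "grip": 0.4}
    - {"ax": 0, "ay": 0, "az": 0.12, "tx": 0, "ty": 0, "tz": 0, "grip": 0.4}
    - {"ax": 0, "ay": 0, "az": 0.12, "tx": 0, "ty": 0, "tz": 0, "grip": 0.4}
    - {"ax": 0, "ay": 0, "az": 0.12, "tx": 0, "ty": 0, "tz": 0, "grip": 0.4}
    - {"ax": 0, "ay": 0, "az": 0.12, "tx": 0, "ty": 0, "tz": 0, "grip": 0.4}
    - {"ax": 0, "ay": 0, "az": 0.12, "tx": 0, "ty": 0, "tz": 0, "grip": 0.4}
    - {"ax": 0, "ay": 0, "az": 0.12, "tx": 0, "ty": 0, "tz": 0, "grip": 0.4}
    - {"ax": 0, "ay": 0, "az": 0.12, "tx": 0, "ty": 0, "tz": 0, "grip": 0.4}

```text
time: 7.82
tool_pos: [0.603, 0.3108, 0.2157]
ee_rot: [[0.199, 0.98, -0.0], [0.98, -0.199, -0.0], [-0.0, -0.0, -1.0]]
force: [0.6, -0.1, -1.3]
opening: 0.0517
```

Request:
jog_arm:
  rows:
    - {"ax": 0, "ay": 0, "az": 0.12, "tx": 0, "ty": 0, "tz": 0, "grip": 0.4}
    - {"ax": 0, "ay": 0, "az": 0.12, "tx": 0, "ty": 0, "tz": 0, "grip": 0.4}
    - {"ax": 0, "ay": 0, "az": 0.12, "tx": 0, "ty": 0, "tz": 0, "grip": 0.4}
    - {"ax": 0, "ay": 0, "az": 0.12, "tx": 0, "ty": 0, "tz": 0, "grip": 0.4}
    - {"ax": 0, "ay": 0, "az": 0.12, "tx": 0, "ty": 0, "tz": 0, "grip": 0.4}
    - {"ax": 0, "ay": 0, "az": 0.12, "tx": 0, "ty": 0, "tz": 0, "grip": 0.4}
    - {"ax": 0, "ay": 0, "az": 0.12, "tx": 0, "ty": 0, "tz": 0, "grip": 0.4}
    - {"ax": 0, "ay": 0, "az": 0.12, "tx": 0, "ty": 0, "tz": 0, "grip": 0.4}
    - {"ax": 0, "ay": 0, "az": 0.12, "tx": 0, "ty": 0, "tz": 0, "grip": 0.4}
    - {"ax": 0, "ay": 0, "az": 0.12, "tx": 0, "ty": 0, "tz": 0, "grip": 0.4}
    - {"ax": 0, "ay": 0, "az": 0.12, "tx": 0, "ty": 0, "tz": 0, "grip": 0.4}
    - {"ax": 0, "ay": 0, "az": 0.12, "tx": 0, "ty": 0, "tz": 0, "grip": 0.4}
    - {"ax": 0, "ay": 0, "az": 0.12, "tx": 0, "ty": 0, "tz": 0, "grip": 0.4}
    - {"ax": 0, "ay": 0, "az": 0.12, "tx": 0, "ty": 0, "tz": 0, "grip": 0.4}
    - {"ax": 0, "ay": 0, "az": 0, "tx": 0, "ty": 0, "tz": 0, "grip": 0.8}
    - {"ax": 0, "ay": 0, "az": 0, "tx": 0, "ty": 0, "tz": 0, "grip": 0.8}
    - {"ax": 0, "ay": 0, "az": 0, "tx": 0, "ty": 0, "tz": 0, "grip": 0.8}
    - {"ax": 0, "ay": 0, "az": 0, "tx": 0, "ty": 0, "tz": 0, "grip": 0.8}
    - {"ax": 0, "ay": 0, "az": 0, "tx": 0, "ty": 0, "tz": 0, "grip": 0.8}
    - {"ax": 0, "ay": 0, "az": 0, "tx": 0, "ty": 0, "tz": 0, "grip": 0.8}

```text
time: 9.48
tool_pos: [0.603, 0.312, 0.2164]
ee_rot: [[-0.995, 0.099, 0.001], [0.099, 0.995, 0.002], [-0.001, 0.002, -1.0]]
force: [1.0, 5.8, 1.4]
opening: 0.0302
```

```bash
python3 -c "
from cell import robot
o=robot.get_obs();print(o['force'].round(2),o['torque'].round(3),o['opening'],o['tool_pos'].round(4),o['joint_pos'].round(1))"
```

```text
[1.02 5.81 1.38] [ 0.935 -0.019 -0.041] 0.0301813097474349 [0.603  0.312  0.2164] [ 17.8  19.7  86.6   0.1  73.6 -66.6]
```

Request:
jog_arm:
  rows:
    - {"ax": 0, "ay": 0, "az": -0.12, "tx": 0, "ty": 0, "tz": 0.012, "grip": 0.8}
    - {"ax": 0, "ay": 0, "az": -0.12, "tx": 0, "ty": 0, "tz": 0.012, "grip": 0.8}
    - {"ax": 0, "ay": 0, "az": -0.12, "tx": 0, "ty": 0, "tz": 0.012, "grip": 0.8}
    - {"ax": 0, "ay": 0, "az": -0.12, "tx": 0, "ty": 0, "tz": 0.012, "grip": 0.8}
    - {"ax": 0, "ay": 0, "az": -0.12, "tx": 0, "ty": 0, "tz": 0.012, "grip": 0.8}
    - {"ax": 0, "ay": 0, "az": -0.12, "tx": 0, "ty": 0, "tz": 0.012, "grip": 0.8}
    - {"ax": 0, "ay": 0, "az": -0.12, "tx": 0, "ty": 0, "tz": 0.012, "grip": 0.8}
    - {"ax": 0, "ay": 0, "az": -0.12, "tx": 0, "ty": 0, "tz": 0.012, "grip": 0.8}
    - {"ax": 0, "ay": 0, "az": -0.12, "tx": 0, "ty": 0, "tz": 0.012, "grip": 0.8}
    - {"ax": 0, "ay": 0, "az": -0.12, "tx": 0, "ty": 0, "tz": 0.012, "grip": 0.8}
    - {"ax": 0, "ay": 0, "az": -0.12, "tx": 0, "ty": 0, "tz": 0.012, "grip": 0.8}
    - {"ax": 0, "ay": 0, "az": -0.12, "tx": 0, "ty": 0, "tz": 0.012, "grip": 0.8}
    - {"ax": 0, "ay": 0, "az": -0.12, "tx": 0, "ty": 0, "tz": 0.012, "grip": 0.8}
    - {"ax": 0, "ay": 0, "az": -0.12, "tx": 0, "ty": 0, "tz": 0.012, "grip": 0.8}
    - {"ax": 0, "ay": 0, "az": -0.12, "tx": 0, "ty": 0, "tz": 0.012, "grip": 0.8}

```text
time: 10.73
tool_pos: [0.6024, 0.3116, 0.2182]
ee_rot: [[0.327, 0.945, -0.001], [0.945, -0.327, 0.001], [0.001, -0.001, -1.0]]
force: [-2.9, 3.9, 3.1]
opening: 0.0301
```

Request:
jog_arm:
  rows:
    - {"ax": 0, "ay": 0, "az": -0.12, "tx": 0, "ty": 0, "tz": 0.012, "grip": 0.8}
    - {"ax": 0, "ay": 0, "az": -0.12, "tx": 0, "ty": 0, "tz": 0.012, "grip": 0.8}
    - {"ax": 0, "ay": 0, "az": -0.12, "tx": 0, "ty": 0, "tz": 0.012, "grip": 0.8}
    - {"ax": 0, "ay": 0, "az": -0.12, "tx": 0, "ty": 0, "tz": 0.012, "grip": 0.8}
    - {"ax": 0, "ay": 0, "az": -0.12, "tx": 0, "ty": 0, "tz": 0.012, "grip": 0.8}
    - {"ax": 0, "ay": 0, "az": -0.12, "tx": 0, "ty": 0, "tz": 0.012, "grip": 0.8}
    - {"ax": 0, "ay": 0, "az": -0.12, "tx": 0, "ty": 0, "tz": 0.012, "grip": 0.8}
    - {"ax": 0, "ay": 0, "az": -0.12, "tx": 0, "ty": 0, "tz": 0.012, "grip": 0.8}
    - {"ax": 0, "ay": 0, "az": -0.12, "tx": 0, "ty": 0, "tz": 0.012, "grip": 0.8}
    - {"ax": 0, "ay": 0, "az": -0.12, "tx": 0, "ty": 0, "tz": 0.012, "grip": 0.8}
    - {"ax": 0, "ay": 0, "az": -0.12, "tx": 0, "ty": 0, "tz": 0.012, "grip": 0.8}
    - {"ax": 0, "ay": 0, "az": -0.12, "tx": 0, "ty": 0, "tz": 0.012, "grip": 0.8}
    - {"ax": 0, "ay": 0, "az": -0.12, "tx": 0, "ty": 0, "tz": 0.012, "grip": 0.8}
    - {"ax": 0, "ay": 0, "az": 0, "tx": 0, "ty": 0, "tz": 0, "grip": 0.8}

```text
time: 11.9
tool_pos: [0.6022, 0.3122, 0.2197]
ee_rot: [[0.949, -0.316, -0.001], [-0.316, -0.949, 0.002], [-0.002, -0.002, -1.0]]
force: [-4.0, 5.6, 2.2]
opening: 0.0306
```

```bash
python3 -c "
from cell import robot
o=robot.get_obs();print(o['force'].round(2),o['torque'].round(3),o['opening'],o['tool_pos'].round(4),o['joint_pos'].round(1))"
```

```text
[-3.96  5.57  2.16] [ 1.015  0.516 -0.12 ] 0.03056434992514077 [0.6022 0.3122 0.2197] [ 17.8  19.5  86.5   0.2  74.  126.2]
```

Request:
jog_arm:
  rows:
    - {"ax": 0, "ay": 0, "az": 0, "tx": 0, "ty": 0, "tz": 0, "grip": 0.4}
    - {"ax": 0, "ay": 0, "az": 0, "tx": 0, "ty": 0, "tz": 0, "grip": 0.4}
    - {"ax": 0, "ay": 0, "az": 0, "tx": 0, "ty": 0, "tz": 0, "grip": 0.4}
    - {"ax": 0, "ay": 0, "az": 0, "tx": 0, "ty": 0, "tz": 0, "grip": 0.4}
    - {"ax": 0, "ay": 0, "az": 0.12, "tx": 0, "ty": 0, "tz": 3, "grip": 0.4}
    - {"ax": 0, "ay": 0, "az": 0.12, "tx": 0, "ty": 0, "tz": 3, "grip": 0.4}
    - {"ax": 0, "ay": 0, "az": 0.12, "tx": 0, "ty": 0, "tz": 3, "grip": 0.4}
    - {"ax": 0, "ay": 0, "az": 0.12, "tx": 0, "ty": -3.5, "tz": 1, "grip": 0.4}
    - {"ax": 0, "ay": 0, "az": 0.12, "tx": 0, "ty": -3.5, "tz": 0, "grip": 0.4}
    - {"ax": 0, "ay": 0, "az": 0.12, "tx": 0, "ty": -3.5, "tz": 0, "grip": 0.4}
    - {"ax": 0, "ay": 0, "az": 0.12, "tx": 0, "ty": -3.5, "tz": 0, "grip": 0.4}
    - {"ax": 0, "ay": 0, "az": 0.12, "tx": 0, "ty": -3.5, "tz": 0, "grip": 0.4}
    - {"ax": 0, "ay": 0, "az": 0.12, "tx": 0, "ty": -3.5, "tz": 0, "grip": 0.4}
    - {"ax": 0, "ay": 0, "az": 0.12, "tx": 0, "ty": -3.5, "tz": 0, "grip": 0.4}
    - {"ax": 0, "ay": 0, "az": 0.12, "tx": 0, "ty": -3.5, "tz": 0, "grip": 0.4}
    - {"ax": 0, "ay": 0, "az": 0.12, "tx": 0, "ty": 0, "tz": 0, "grip": 0.4}

```text
time: 13.23
tool_pos: [0.6029, 0.0253, 0.3193]
ee_rot: [[0.433, 0.902, -0.0], [0.902, -0.433, -0.003], [-0.002, 0.001, -1.0]]
force: [0.0, 0.2, -0.3]
opening: 0.0514
```

Run:
```python
from h import *
f=grab('top'); g=grab('side'); view('c4.png',(g,165,180,65,60,6),(f,165,155,50,50,8))
print([np.round(8*(proj(f,P)-[165,155])+390) for P in((.603,.312,.208),(.603,.312,.173))])
o=robot.get_obs();print(o['tool_pos'],o['ee_rot'][:,0].round(2),o['joint_pos'].round())
```

```text
[array([575., 573.]), array([588., 590.])]
[0.60281738 0.02923144 0.31929142] [ 0.44  0.9  -0.  ] [-8.  5. 93. -0. 82. 18.]
```

View pics/c4.png

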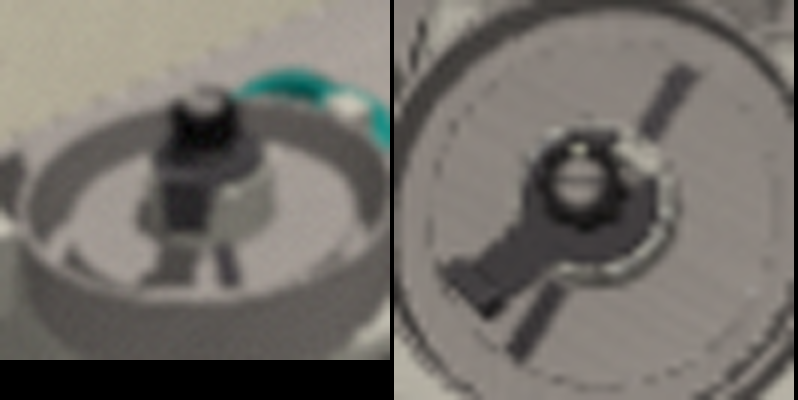

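The white dot is back near the top, at (580,150), so the nut has made about one full turn and risen. The washer has not turned; its tab is at (473,288) in the top crop and (185,185) in the side crop. Next: triangulate the tab.

Run:
```python
from h import *
f=grab('top'); g=grab('side')
for P in((.568,.357,.203),(.566,.354,.203),(.568,.357,.173)): print(((proj(f,P)-[165,155]+.44)*8+[394,0]).round(),((proj(g,P)-[165,180]+.42)*6).round())
print(tri(f,(165+79/8-.4,155+288/8-.4),g,(165+187/6-.4,180+182/6-.4)))
```

```text
[465. 279.] [174. 173.]
[473. 284.] [182. 173.]
[479. 292.] [179. 228.]
(array([0.56444169, 0.35381685, 0.19867677]), np.float64(0.0021994459644356546))
```

Request:
jog_arm:
  rows:
    - {"ax": 0, "ay": 0, "az": 0.115, "tx": -0.37, "ty": 3.25, "tz": -0.5, "grip": 0.4}
    - {"ax": 0, "ay": 0, "az": 0.115, "tx": -0.37, "ty": 3.25, "tz": -0.5, "grip": 0.4}
    - {"ax": 0, "ay": 0, "az": 0.115, "tx": -0.37, "ty": 3.25, "tz": -0.5, "grip": 0.4}
    - {"ax": 0, "ay": 0, "az": 0.115, "tx": -0.37, "ty": 3.25, "tz": -0.5, "grip": 0.4}
    - {"ax": 0, "ay": 0, "az": 0.115, "tx": -0.37, "ty": 3.25, "tz": -0.5, "grip": 0.4}
    - {"ax": 0, "ay": 0, "az": 0.115, "tx": -0.37, "ty": 3.25, "tz": -0.5, "grip": 0.4}
    - {"ax": 0, "ay": 0, "az": 0.115, "tx": -0.37, "ty": 3.25, "tz": -0.5, "grip": 0.4}
    - {"ax": 0, "ay": 0, "az": 0.115, "tx": -0.37, "ty": 3.25, "tz": -0.5, "grip": 0.4}
    - {"ax": 0, "ay": 0, "az": 0.115, "tx": -0.37, "ty": 3.25, "tz": -0.5, "grip": 0.4}
    - {"ax": 0, "ay": 0, "az": 0.115, "tx": -0.37, "ty": 3.25, "tz": -0.5, "grip": 0.4}
    - {"ax": 0, "ay": 0, "az": 0, "tx": 0, "ty": 0, "tz": 0, "grip": 0.4}
    - {"ax": 0, "ay": 0, "az": 0, "tx": 0, "ty": 0, "tz": 0, "grip": 0.4}
    - {"ax": 0, "ay": 0, "az": 0, "tx": 0, "ty": 0, "tz": 0, "grip": 0.4}

```text
time: 14.52
tool_pos: [0.5654, 0.3566, 0.2692]
ee_rot: [[-0.646, 0.763, -0.0], [0.763, 0.646, -0.001], [-0.0, -0.0, -1.0]]
force: [-0.3, -0.1, -0.0]
opening: 0.0511
```

Request:
jog_arm:
  rows:
    - {"ax": 0, "ay": 0, "az": 0, "tx": 0, "ty": 0, "tz": -1.7, "grip": 0.4}
    - {"ax": 0, "ay": 0, "az": 0, "tx": 0, "ty": 0, "tz": -1.7, "grip": 0.4}
    - {"ax": 0, "ay": 0, "az": 0, "tx": 0, "ty": 0, "tz": -1.5, "grip": 0.4}
    - {"ax": 0, "ay": 0, "az": 0, "tx": 0, "ty": 0, "tz": -1.3, "grip": 0.4}
    - {"ax": 0, "ay": 0, "az": 0, "tx": 0, "ty": 0, "tz": -0.8, "grip": 0.4}
    - {"ax": 0, "ay": 0, "az": 0, "tx": 0, "ty": 0, "tz": 0, "grip": 0.4}
    - {"ax": 0, "ay": 0, "az": 0, "tx": 0, "ty": 0, "tz": 0, "grip": 0.4}
    - {"ax": 0, "ay": 0, "az": 0, "tx": 0, "ty": 0, "tz": 0, "grip": 0.9}
    - {"ax": 0, "ay": 0, "az": 0, "tx": 0, "ty": 0, "tz": 0, "grip": 0.9}
    - {"ax": 0, "ay": 0, "az": 0, "tx": 0, "ty": 0, "tz": 0, "grip": 0.9}
    - {"ax": 0, "ay": 0, "az": 0, "tx": 0, "ty": 0, "tz": 0, "grip": 0.9}
    - {"ax": 0, "ay": 0, "az": 0, "tx": 0, "ty": 0, "tz": 0, "grip": 0.9}
    - {"ax": 0, "ay": 0, "az": 0, "tx": 0, "ty": 0, "tz": 0, "grip": 0.9}
    - {"ax": 0, "ay": 0, "az": 0, "tx": 0, "ty": 0, "tz": 0, "grip": 0.9}
  squeeze: 60

```text
time: 15.68
tool_pos: [0.5664, 0.3562, 0.2002]
ee_rot: [[-0.647, 0.763, 0.002], [0.763, 0.647, 0.001], [-0.001, 0.002, -1.0]]
force: [0.7, 0.0, 2.9]
opening: 0.0184
```

Request:
jog_arm:
  rows:
    - {"ax": 0, "ay": 0, "az": 0, "tx": 0, "ty": 0, "tz": 0.15, "grip": 0.9}
    - {"ax": 0, "ay": 0, "az": 0, "tx": 0, "ty": 0, "tz": 0.15, "grip": 0.9}
    - {"ax": 0, "ay": 0, "az": 0, "tx": 0, "ty": 0, "tz": 0.15, "grip": 0.9}
    - {"ax": 0, "ay": 0, "az": 0, "tx": 0, "ty": 0, "tz": 0, "grip": 0.9}
    - {"ax": 0, "ay": 0, "az": 0, "tx": 0, "ty": 0, "tz": 0, "grip": 0.9}

```text
time: 16.1
tool_pos: [0.5655, 0.3559, 0.2033]
ee_rot: [[-0.646, 0.763, -0.001], [0.763, 0.646, -0.0], [0.0, -0.001, -1.0]]
force: [0.4, 0.2, -0.7]
opening: 0.0188
```

Request:
jog_arm:
  rows:
    - {"ax": 0, "ay": 0, "az": 0, "tx": 0, "ty": 0, "tz": 0.1, "grip": 0.9}
    - {"ax": 0, "ay": 0, "az": 0, "tx": -0.25, "ty": 0.3, "tz": 0, "grip": 0.9}
    - {"ax": 0, "ay": 0, "az": 0, "tx": -0.35, "ty": 0.41, "tz": 0, "grip": 0.9}
    - {"ax": 0, "ay": 0, "az": 0, "tx": -0.35, "ty": 0.41, "tz": 0, "grip": 0.9}

```text
time: 16.43
tool_pos: [0.556, 0.3675, 0.2047]
ee_rot: [[-0.646, 0.763, -0.0], [0.763, 0.646, 0.0], [0.0, -0.0, -1.0]]
force: [0.0, 1.0, -0.7]
opening: 0.0185
```

Request:
jog_arm:
  rows:
    - {"ax": 0, "ay": 0, "az": 0, "tx": -0.5, "ty": 0.6, "tz": 0, "grip": 0.9}
    - {"ax": 0, "ay": 0, "az": 0, "tx": -0.5, "ty": 0.6, "tz": 0, "grip": 0.9}
    - {"ax": 0, "ay": 0, "az": 0, "tx": -0.5, "ty": 0.6, "tz": 0, "grip": 0.9}
    - {"ax": 0, "ay": 0, "az": 0, "tx": -0.5, "ty": 0.6, "tz": 0, "grip": 0.9}
    - {"ax": 0, "ay": 0, "az": 0, "tx": -0.5, "ty": 0.6, "tz": 0, "grip": 0.9}
    - {"ax": 0, "ay": 0, "az": 0, "tx": -0.5, "ty": 0.6, "tz": 0, "grip": 0.9}
    - {"ax": 0, "ay": 0, "az": 0, "tx": 0, "ty": 0, "tz": 0, "grip": 0.9}

```text
time: 17.02
tool_pos: [0.5252, 0.4045, 0.2048]
ee_rot: [[-0.648, 0.762, -0.0], [0.762, 0.648, 0.0], [0.0, -0.0, -1.0]]
force: [-0.6, 0.1, -1.1]
opening: 0.0186
```

Request:
jog_arm:
  rows:
    - {"ax": 0, "ay": 0, "az": 0, "tx": 0, "ty": 0, "tz": 1.9, "grip": 0.9}
    - {"ax": 0, "ay": 0, "az": 0, "tx": 0, "ty": 0, "tz": 1.9, "grip": 0.9}
    - {"ax": 0, "ay": 0, "az": 0, "tx": 0, "ty": 0, "tz": 1.9, "grip": 0.9}
    - {"ax": 0, "ay": 0, "az": 0, "tx": 0, "ty": 0, "tz": 1.9, "grip": 0.9}
    - {"ax": 0, "ay": 0, "az": 0.088, "tx": 0.3, "ty": -3.15, "tz": 0, "grip": 0.9}
    - {"ax": 0, "ay": 0, "az": 0.088, "tx": 0.3, "ty": -3.15, "tz": 0, "grip": 0.9}
    - {"ax": 0, "ay": 0, "az": 0.088, "tx": 0.3, "ty": -3.15, "tz": 0, "grip": 0.9}
    - {"ax": 0, "ay": 0, "az": 0.088, "tx": 0.3, "ty": -3.15, "tz": 0, "grip": 0.9}
    - {"ax": 0, "ay": 0, "az": 0.088, "tx": 0.3, "ty": -3.15, "tz": 0, "grip": 0.9}
    - {"ax": 0, "ay": 0, "az": 0.088, "tx": 0.3, "ty": -3.15, "tz": 0, "grip": 0.9}
    - {"ax": 0, "ay": 0, "az": 0.088, "tx": 0.3, "ty": -3.15, "tz": 0, "grip": 0.9}
    - {"ax": 0, "ay": 0, "az": 0.088, "tx": 0.3, "ty": -3.15, "tz": 0, "grip": 0.9}
    - {"ax": 0, "ay": 0, "az": 0.088, "tx": 0.3, "ty": -3.15, "tz": 0, "grip": 0.9}
    - {"ax": 0, "ay": 0, "az": 0.088, "tx": 0.3, "ty": -3.15, "tz": 0, "grip": 0.9}
    - {"ax": 0, "ay": 0, "az": 0, "tx": 0, "ty": 0, "tz": 0, "grip": 0.9}
    - {"ax": 0, "ay": 0, "az": 0, "tx": 0, "ty": 0, "tz": -3, "grip": 0.9}
    - {"ax": 0, "ay": 0, "az": 0, "tx": 0, "ty": 0, "tz": -3, "grip": 0.9}
    - {"ax": 0, "ay": 0, "az": 0, "tx": 0, "ty": 0, "tz": -3, "grip": 0.9}
    - {"ax": 0, "ay": 0, "az": 0, "tx": 0, "ty": 0, "tz": -3, "grip": 0.9}
    - {"ax": 0, "ay": 0, "az": 0, "tx": 0, "ty": 0, "tz": -3, "grip": 0.9}

```text
time: 18.68
tool_pos: [0.5563, 0.0885, 0.1297]
ee_rot: [[-1.0, -0.011, 0.001], [-0.011, 1.0, -0.0], [-0.001, -0.0, -1.0]]
force: [0.4, 0.1, 0.0]
opening: 0.0186
```

Request:
jog_arm:
  rows:
    - {"ax": 0, "ay": 0, "az": 0, "tx": 0, "ty": 0, "tz": -3, "grip": 0.9}
    - {"ax": 0, "ay": 0, "az": 0, "tx": 0, "ty": 0, "tz": -2.5, "grip": 0.9}
    - {"ax": 0, "ay": 0, "az": 0, "tx": 0, "ty": 0, "tz": -2, "grip": 0.9}
    - {"ax": 0, "ay": 0, "az": 0, "tx": 0, "ty": 0, "tz": -1, "grip": 0.9}
    - {"ax": 0, "ay": 0, "az": 0, "tx": 0, "ty": 0, "tz": 0, "grip": 0.9}
    - {"ax": 0, "ay": 0, "az": 0, "tx": 0, "ty": 0, "tz": 0, "grip": 0.9}
    - {"ax": 0, "ay": 0, "az": 0, "tx": 0, "ty": 0, "tz": 0, "grip": 0.9}

```text
time: 19.27
tool_pos: [0.5577, 0.0883, 0.0475]
ee_rot: [[-1.0, -0.012, 0.003], [-0.012, 1.0, -0.0], [-0.003, -0.0, -1.0]]
force: [0.3, -0.2, -0.5]
opening: 0.0187
```

Request:
jog_arm:
  rows:
    - {"ax": 0, "ay": 0, "az": 0, "tx": 0, "ty": 0, "tz": -0.7, "grip": 0.9}
    - {"ax": 0, "ay": 0, "az": 0, "tx": 0, "ty": 0, "tz": -0.4, "grip": 0.9}
    - {"ax": 0, "ay": 0, "az": 0, "tx": 0, "ty": 0, "tz": -0.3, "grip": 0.9}
    - {"ax": 0, "ay": 0, "az": 0, "tx": 0, "ty": 0, "tz": -0.2, "grip": 0.9}
    - {"ax": 0, "ay": 0, "az": 0, "tx": 0, "ty": 0, "tz": 0, "grip": 0.9}
    - {"ax": 0, "ay": 0, "az": 0, "tx": 0, "ty": 0, "tz": 0, "grip": 0.9}

```text
time: 19.77
tool_pos: [0.5568, 0.0882, 0.0326]
ee_rot: [[-1.0, -0.013, -0.001], [-0.013, 1.0, -0.0], [0.001, -0.0, -1.0]]
force: [-9.9, -0.4, 22.0]
opening: 0.0191
```

Request:
jog_arm:
  rows:
    - {"ax": 0, "ay": 0, "az": 0, "tx": 0, "ty": 0, "tz": 0, "grip": 0.55}
    - {"ax": 0, "ay": 0, "az": 0, "tx": 0, "ty": 0, "tz": 0, "grip": 0.55}
    - {"ax": 0, "ay": 0, "az": 0, "tx": 0, "ty": 0, "tz": 0, "grip": 0.55}
    - {"ax": 0, "ay": 0, "az": 0, "tx": 0, "ty": 0, "tz": 0, "grip": 0.55}
    - {"ax": 0, "ay": 0, "az": 0, "tx": 0, "ty": 0, "tz": 2, "grip": 0.55}
    - {"ax": 0, "ay": 0, "az": 0, "tx": 0, "ty": 0, "tz": 3.5, "grip": 0.1}
    - {"ax": 0, "ay": 0, "az": 0, "tx": 0, "ty": 0, "tz": 4, "grip": 0.1}
    - {"ax": 0, "ay": 0, "az": 0, "tx": 0, "ty": 0, "tz": 4, "grip": 0.1}
    - {"ax": 0, "ay": 0, "az": 0, "tx": 0, "ty": 0, "tz": 4, "grip": 0.1}
    - {"ax": 0, "ay": 0, "az": 0, "tx": 0, "ty": 0, "tz": 4, "grip": 0.1}
    - {"ax": 0, "ay": 0, "az": 0, "tx": 0, "ty": -3.9, "tz": 1.4, "grip": 0.1}
    - {"ax": 0, "ay": 0, "az": 0, "tx": 0, "ty": -3.9, "tz": 1.4, "grip": 0.1}
    - {"ax": 0, "ay": 0, "az": 0, "tx": 0, "ty": -3.9, "tz": 1.4, "grip": 0.1}
    - {"ax": 0, "ay": 0, "az": 0, "tx": 0, "ty": -3.9, "tz": 1.4, "grip": 0.1}

```text
time: 20.93
tool_pos: [0.556, -0.0692, 0.3014]
ee_rot: [[-1.0, -0.013, 0.0], [-0.013, 1.0, -0.0], [-0.0, -0.0, -1.0]]
force: [1.7, 1.0, -1.0]
opening: 0.0767
```

Run:
```python
from h import *
f=grab('top'); g=grab('side'); view('c5.png',(f,160,130,180,130,2.6),(g,155,175,110,75,3))
for P in((.603,.312,.176),(.603,.312,.145)): print(((proj(f,P)-[160,130]+.3)*2.6).round(),((proj(g,P)-[155,175]+.3)*3).round()+[472,0])
```

```text
[ 78. 130.] [606.  94.]
[ 81. 135.] [608. 121.]
```

View pics/c5.png

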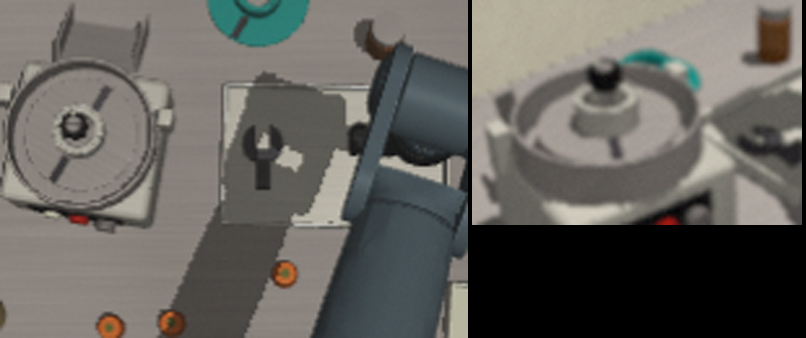

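The washer is in the tray at crop (265,140), and the disc's hub is free at (78,130), matching the predicted axis. Next: grip the hub.

Request:
jog_arm:
  rows:
    - {"ax": 0, "ay": 0, "az": 0, "tx": 0.47, "ty": 3.81, "tz": 0, "grip": 0.05}
    - {"ax": 0, "ay": 0, "az": 0, "tx": 0.47, "ty": 3.81, "tz": 0, "grip": 0.05}
    - {"ax": 0, "ay": 0, "az": 0, "tx": 0.47, "ty": 3.81, "tz": 0, "grip": 0.05}
    - {"ax": 0, "ay": 0, "az": 0, "tx": 0.47, "ty": 3.81, "tz": 0, "grip": 0.05}
    - {"ax": 0, "ay": 0, "az": 0, "tx": 0.47, "ty": 3.81, "tz": 0, "grip": 0.05}
    - {"ax": 0, "ay": 0, "az": 0, "tx": 0.47, "ty": 3.81, "tz": 0, "grip": 0.05}
    - {"ax": 0, "ay": 0, "az": 0, "tx": 0.47, "ty": 3.81, "tz": 0, "grip": 0.05}
    - {"ax": 0, "ay": 0, "az": 0, "tx": 0.47, "ty": 3.81, "tz": 0, "grip": 0.05}
    - {"ax": 0, "ay": 0, "az": 0, "tx": 0.47, "ty": 3.81, "tz": 0, "grip": 0.05}
    - {"ax": 0, "ay": 0, "az": 0, "tx": 0.47, "ty": 3.81, "tz": 0, "grip": 0.05}
    - {"ax": 0, "ay": 0, "az": 0, "tx": 0, "ty": 0, "tz": 0, "grip": 0.05}
    - {"ax": 0, "ay": 0, "az": 0, "tx": 0, "ty": 0, "tz": 0, "grip": 0.05}
    - {"ax": 0, "ay": 0, "az": 0, "tx": 0, "ty": 0, "tz": 0, "grip": 0.05}

```text
time: 22.12
tool_pos: [0.6028, 0.3134, 0.2998]
ee_rot: [[-1.0, -0.013, -0.001], [-0.013, 1.0, -0.001], [0.001, -0.001, -1.0]]
force: [0.6, 0.2, 0.7]
opening: 0.0809
```

Request:
jog_arm:
  rows:
    - {"ax": 0, "ay": 0, "az": 0, "tx": 0, "ty": -0.1, "tz": -2.5, "grip": 0.05}
    - {"ax": 0, "ay": 0, "az": 0, "tx": 0, "ty": 0, "tz": -2.5, "grip": 0.05}
    - {"ax": 0, "ay": 0, "az": 0, "tx": 0, "ty": 0, "tz": -2.5, "grip": 0.05}
    - {"ax": 0, "ay": 0, "az": 0, "tx": 0, "ty": 0, "tz": -2, "grip": 0.05}
    - {"ax": 0, "ay": 0, "az": 0, "tx": 0, "ty": 0, "tz": -1.5, "grip": 0.05}
    - {"ax": 0, "ay": 0, "az": 0, "tx": 0, "ty": 0, "tz": -1, "grip": 0.05}
    - {"ax": 0, "ay": 0, "az": 0, "tx": 0, "ty": 0, "tz": -0.4, "grip": 0.05}
    - {"ax": 0, "ay": 0, "az": 0, "tx": 0, "ty": 0, "tz": 0, "grip": 0.05}
    - {"ax": 0, "ay": 0, "az": 0, "tx": 0, "ty": 0, "tz": 0, "grip": 0.05}

```text
time: 22.87
tool_pos: [0.6041, 0.3122, 0.1781]
ee_rot: [[-1.0, -0.012, 0.002], [-0.012, 1.0, 0.001], [-0.002, 0.001, -1.0]]
force: [-0.2, -0.6, 1.1]
opening: 0.081
```

Request:
jog_arm:
  rows:
    - {"ax": 0, "ay": 0, "az": 0, "tx": 0, "ty": 0, "tz": 0, "grip": 0.5}
    - {"ax": 0, "ay": 0, "az": 0, "tx": 0, "ty": 0, "tz": 0, "grip": 0.5}
    - {"ax": 0, "ay": 0, "az": 0, "tx": 0, "ty": 0, "tz": 0, "grip": 0.5}
    - {"ax": 0, "ay": 0, "az": 0, "tx": 0, "ty": 0, "tz": 0, "grip": 0.5}
    - {"ax": 0, "ay": 0, "az": 0, "tx": 0, "ty": 0, "tz": 0, "grip": 0.5}
    - {"ax": 0, "ay": 0, "az": 0, "tx": 0, "ty": 0, "tz": 0, "grip": 0.5}
  squeeze: 80

```text
time: 23.37
tool_pos: [0.6048, 0.3126, 0.1796]
ee_rot: [[-1.0, -0.012, 0.005], [-0.012, 1.0, 0.001], [-0.005, 0.001, -1.0]]
force: [0.9, -1.3, 5.6]
opening: 0.0616
```

Request:
jog_arm:
  rows:
    - {"ax": 0, "ay": 0, "az": 0, "tx": 0, "ty": 0, "tz": 0.5, "grip": 0.5}
    - {"ax": 0, "ay": 0, "az": 0, "tx": 0, "ty": 0, "tz": 0.7, "grip": 0.5}
    - {"ax": 0, "ay": 0, "az": 0, "tx": 0, "ty": 0, "tz": 1, "grip": 0.5}
    - {"ax": 0, "ay": 0, "az": 0, "tx": 0, "ty": 0, "tz": 1.2, "grip": 0.5}
    - {"ax": 0, "ay": 0, "az": 0, "tx": 0, "ty": 0, "tz": 1.2, "grip": 0.5}
    - {"ax": 0, "ay": 0, "az": 0, "tx": 0, "ty": 0, "tz": 1.2, "grip": 0.5}
    - {"ax": 0, "ay": 0, "az": 0, "tx": 0, "ty": 0, "tz": 1.2, "grip": 0.5}
    - {"ax": 0, "ay": 0, "az": 0, "tx": 0, "ty": 0, "tz": 1.2, "grip": 0.5}
    - {"ax": 0, "ay": 0, "az": 0, "tx": 0, "ty": 0, "tz": 1.2, "grip": 0.5}
    - {"ax": 0, "ay": 0, "az": 0, "tx": 0, "ty": 0, "tz": 1, "grip": 0.5}
    - {"ax": 0, "ay": 0, "az": 0, "tx": 0, "ty": 0, "tz": 0.6, "grip": 0.5}
    - {"ax": 0, "ay": 0, "az": 0, "tx": 0, "ty": 0, "tz": 0, "grip": 0.5}

```text
time: 24.37
tool_pos: [0.6041, 0.3124, 0.2892]
ee_rot: [[-1.0, -0.012, 0.003], [-0.012, 1.0, 0.001], [-0.003, 0.001, -1.0]]
force: [0.9, 0.2, -3.0]
opening: 0.0617
```

Run:
```python
from h import *
f=grab('top'); g=grab('side'); view('c6.png',(g,140,110,130,130,4))
o=robot.get_obs();print(o['force'].round(2),o['torque'].round(2),o['opening'])
```

```text
[ 0.24  0.19 -3.29] [ 0.05  0.01 -0.01] 0.061086390097149695
```

View pics/c6.png

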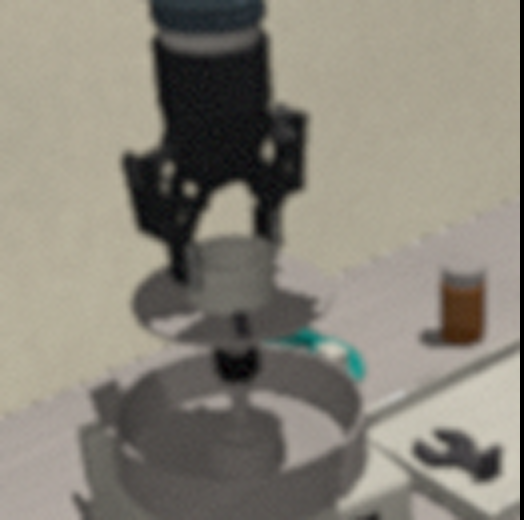

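The disc hangs level under the gripper, clear of the nut at (237,355). On to the tray.

Request:
jog_arm:
  rows:
    - {"ax": 0, "ay": 0, "az": 0, "tx": -0.07, "ty": -3.77, "tz": 0, "grip": 0.5}
    - {"ax": 0, "ay": 0, "az": 0, "tx": -0.07, "ty": -3.77, "tz": 0, "grip": 0.5}
    - {"ax": 0, "ay": 0, "az": 0, "tx": -0.07, "ty": -3.77, "tz": 0, "grip": 0.5}
    - {"ax": 0, "ay": 0, "az": 0, "tx": -0.07, "ty": -3.77, "tz": 0, "grip": 0.5}
    - {"ax": 0, "ay": 0, "az": 0, "tx": -0.07, "ty": -3.77, "tz": 0, "grip": 0.5}
    - {"ax": 0, "ay": 0, "az": 0, "tx": -0.07, "ty": -3.77, "tz": 0, "grip": 0.5}
    - {"ax": 0, "ay": 0, "az": 0, "tx": -0.07, "ty": -3.77, "tz": 0, "grip": 0.5}
    - {"ax": 0, "ay": 0, "az": 0, "tx": -0.07, "ty": -3.77, "tz": 0, "grip": 0.5}
    - {"ax": 0, "ay": 0, "az": 0, "tx": -0.07, "ty": -3.77, "tz": 0, "grip": 0.5}
    - {"ax": 0, "ay": 0, "az": 0, "tx": -0.07, "ty": -3.77, "tz": 0, "grip": 0.5}
    - {"ax": 0, "ay": 0, "az": 0, "tx": 0, "ty": 0, "tz": -3, "grip": 0.5}
    - {"ax": 0, "ay": 0, "az": 0, "tx": 0, "ty": 0, "tz": -3.5, "grip": 0.5}
    - {"ax": 0, "ay": 0, "az": 0, "tx": 0, "ty": 0, "tz": -3.5, "grip": 0.5}
    - {"ax": 0, "ay": 0, "az": 0, "tx": 0, "ty": 0, "tz": -3.5, "grip": 0.5}
    - {"ax": 0, "ay": 0, "az": 0, "tx": 0, "ty": 0, "tz": -3.5, "grip": 0.5}
    - {"ax": 0, "ay": 0, "az": 0, "tx": 0, "ty": 0, "tz": -3, "grip": 0.5}
    - {"ax": 0, "ay": 0, "az": 0, "tx": 0, "ty": 0, "tz": -2.5, "grip": 0.5}
    - {"ax": 0, "ay": 0, "az": 0, "tx": 0, "ty": 0, "tz": -1.2, "grip": 0.5}
    - {"ax": 0, "ay": 0, "az": 0, "tx": 0, "ty": 0, "tz": 0, "grip": 0.5}
    - {"ax": 0, "ay": 0, "az": 0, "tx": 0, "ty": 0, "tz": 0, "grip": 0.5}

```text
time: 26.13
tool_pos: [0.5966, -0.0649, 0.05]
ee_rot: [[-1.0, -0.012, -0.0], [-0.012, 1.0, 0.0], [0.0, 0.0, -1.0]]
force: [-0.3, -0.3, -2.2]
opening: 0.0614
```

Request:
jog_arm:
  rows:
    - {"ax": 0, "ay": 0, "az": 0, "tx": 0, "ty": 0, "tz": -0.4, "grip": 0.5}
    - {"ax": 0, "ay": 0, "az": 0, "tx": 0, "ty": 0, "tz": -0.2, "grip": 0.5}
    - {"ax": 0, "ay": 0, "az": 0, "tx": 0, "ty": 0, "tz": 0, "grip": 0.5}
    - {"ax": 0, "ay": 0, "az": 0, "tx": 0, "ty": 0, "tz": 0, "grip": 0.5}

```text
time: 26.47
tool_pos: [0.5967, -0.0649, 0.0445]
ee_rot: [[-1.0, -0.012, 0.001], [-0.012, 1.0, -0.0], [-0.001, -0.0, -1.0]]
force: [-0.4, -1.2, -2.8]
opening: 0.0613
```

Request:
jog_arm:
  rows:
    - {"ax": 0, "ay": 0, "az": 0, "tx": 0, "ty": 0, "tz": -0.12, "grip": 0.5}
    - {"ax": 0, "ay": 0, "az": 0, "tx": 0, "ty": 0, "tz": 0, "grip": 0.5}
    - {"ax": 0, "ay": 0, "az": 0, "tx": 0, "ty": 0, "tz": 0, "grip": 0.05}
    - {"ax": 0, "ay": 0, "az": 0, "tx": 0, "ty": 0, "tz": 0, "grip": 0.05}
    - {"ax": 0, "ay": 0, "az": 0, "tx": 0, "ty": 0, "tz": 0, "grip": 0.05}
    - {"ax": 0, "ay": 0, "az": 0, "tx": 0, "ty": 0, "tz": 0, "grip": 0.05}
    - {"ax": 0, "ay": 0, "az": 0, "tx": 0, "ty": 0, "tz": 1.5, "grip": 0.05}
    - {"ax": 0, "ay": 0, "az": 0, "tx": 0, "ty": 0, "tz": 3, "grip": 0.05}
    - {"ax": 0, "ay": 0, "az": 0, "tx": 0, "ty": 0, "tz": 4, "grip": 0.05}
    - {"ax": 0, "ay": 0, "az": 0, "tx": 0, "ty": 0, "tz": 4, "grip": 0.05}
    - {"ax": 0, "ay": 0, "az": 0, "tx": 0, "ty": 0, "tz": 0, "grip": 0.3}

```text
time: 27.38
tool_pos: [0.6014, -0.0662, 0.1773]
ee_rot: [[-1.0, -0.012, 0.016], [-0.012, 1.0, -0.005], [-0.016, -0.005, -1.0]]
force: [1.9, -0.6, 0.9]
opening: 0.0711
```

```bash
cat >> h.py <<'E'
def carrots(f,z=.018):
    h=cv2.cvtColor(f['img'],cv2.COLOR_RGB2HSV); n,_,st,c=cv2.connectedComponentsWithStats(cv2.inRange(h,(3,150,100),(20,255,255)))
    for i in range(1,n):
        if st[i,4]>15 and c[i][1]>100: print('carrot',c[i].round(1),st[i,4],onz(f,*c[i],z).round(3))
E
python3 - <<'E'
from h import *
f=grab('top'); g=grab('side'); carrots(f); carrots(g); view('c7.png',(g,130,130,200,170,4)); print(robot.get_obs()['tool_pos'])
E
```

```text
carrot [270.4 235.5] 41 [0.44  0.057 0.018]
carrot [223.  252.5] 21 [0.383 0.217 0.018]
carrot [202.1 255.8] 64 [0.372 0.288 0.018]
carrot [369.9 256.9] 52 [ 0.365 -0.282  0.018]
carrot [355.  115.8] 1495 [ 1.    -1.288  0.018]
carrot [428.  158.4] 100 [ 0.372 -0.929  0.018]
carrot [366.2 206.8] 70 [ 0.364 -0.284  0.018]
carrot [293.6 237.9] 84 [0.437 0.066 0.018]
carrot [279.2 269. ] 117 [0.372 0.213 0.018]
carrot [261.9 283.1] 127 [0.368 0.291 0.018]
[ 0.59784509 -0.06525845  0.17026746]
```

View pics/c7.png

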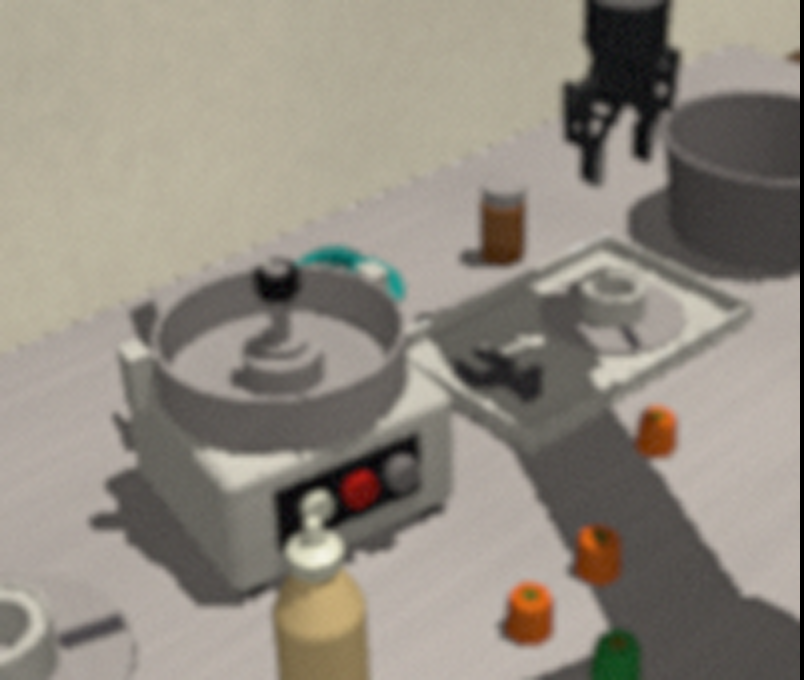

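The disc lies flat at (612,310) and the washer at (500,370), both in the tray. Three carrots remain on the counter at (657,432), (600,553), (530,613). Picking the first.

Request:
jog_arm:
  rows:
    - {"ax": 0, "ay": 0, "az": 0, "tx": -2.62, "ty": 2.12, "tz": -1, "grip": 0.3}
    - {"ax": 0, "ay": 0, "az": 0, "tx": -2.62, "ty": 2.12, "tz": -1, "grip": 0.3}
    - {"ax": 0, "ay": 0, "az": 0, "tx": -2.62, "ty": 2.12, "tz": -1, "grip": 0.3}
    - {"ax": 0, "ay": 0, "az": 0, "tx": -2.62, "ty": 2.12, "tz": -1, "grip": 0.3}
    - {"ax": 0, "ay": 0, "az": 0, "tx": -2.62, "ty": 2.12, "tz": -1, "grip": 0.3}
    - {"ax": 0, "ay": 0, "az": 0, "tx": -2.62, "ty": 2.12, "tz": -1, "grip": 0.3}
    - {"ax": 0, "ay": 0, "az": 0, "tx": 0, "ty": 0, "tz": 0, "grip": 0.3}
    - {"ax": 0, "ay": 0, "az": 0, "tx": 0, "ty": 0, "tz": 0, "grip": 0.3}
    - {"ax": 0, "ay": 0, "az": 0, "tx": 0, "ty": 0, "tz": 0, "grip": 0.3}
  squeeze: 30

```text
time: 28.23
tool_pos: [0.4391, 0.0623, 0.1071]
ee_rot: [[-1.0, -0.012, -0.001], [-0.012, 1.0, -0.0], [0.001, -0.0, -1.0]]
force: [1.5, 0.3, -0.3]
opening: 0.0596
```

Run:
```python
from h import *
g=grab('side'); carrots(g); print(robot.get_obs()['tool_pos'])
```

```text
carrot [341.6 101.4] 45 [ 1.263 -1.54   0.018]
carrot [421.3 120.7] 343 [ 0.642 -1.527  0.018]
carrot [400.4 126.8] 19 [ 0.684 -1.299  0.018]
carrot [366.3 206.8] 66 [ 0.364 -0.284  0.018]
carrot [293.7 237.9] 81 [0.437 0.066 0.018]
carrot [278.9 269.6] 99 [0.371 0.216 0.018]
carrot [262.  283.1] 124 [0.368 0.29  0.018]
[0.43992706 0.06195584 0.10766045]
```

Request:
jog_arm:
  rows:
    - {"ax": 0, "ay": 0, "az": 0, "tx": 0.05, "ty": 0, "tz": -3, "grip": 0.3}
    - {"ax": 0, "ay": 0, "az": 0, "tx": 0, "ty": 0, "tz": -3, "grip": 0.3}
    - {"ax": 0, "ay": 0, "az": 0, "tx": 0, "ty": 0, "tz": -1.4, "grip": 0.3}
    - {"ax": 0, "ay": 0, "az": 0, "tx": 0, "ty": 0, "tz": -0.5, "grip": 0.3}
    - {"ax": 0, "ay": 0, "az": 0, "tx": 0, "ty": 0, "tz": 0, "grip": 0.3}
    - {"ax": 0, "ay": 0, "az": 0, "tx": 0, "ty": 0, "tz": 0, "grip": 0.8}
    - {"ax": 0, "ay": 0, "az": 0, "tx": 0, "ty": 0, "tz": 0, "grip": 0.8}
    - {"ax": 0, "ay": 0, "az": 0, "tx": 0, "ty": 0, "tz": 0, "grip": 0.8}
    - {"ax": 0, "ay": 0, "az": 0, "tx": 0, "ty": 0, "tz": 0, "grip": 0.8}
    - {"ax": 0, "ay": 0, "az": 0, "tx": 0, "ty": 0, "tz": 0, "grip": 0.8}
    - {"ax": 0, "ay": 0, "az": 0, "tx": 0, "ty": 0, "tz": 0, "grip": 0.8}
    - {"ax": 0, "ay": 0, "az": 0, "tx": 0, "ty": 0, "tz": 2, "grip": 0.8}
    - {"ax": 0, "ay": 0, "az": 0, "tx": 0, "ty": 0, "tz": 3, "grip": 0.8}
    - {"ax": 0, "ay": 0, "az": 0, "tx": 0, "ty": 0, "tz": 3, "grip": 0.8}
    - {"ax": 0, "ay": 0, "az": 0, "tx": 0, "ty": 0, "tz": 0, "grip": 0.8}
  squeeze: 30

```text
time: 29.53
tool_pos: [0.4431, 0.0622, 0.1138]
ee_rot: [[-1.0, -0.013, 0.01], [-0.013, 1.0, -0.001], [-0.01, -0.001, -1.0]]
force: [1.5, -0.4, 0.0]
opening: 0.0333
```

Run:
```python
from h import *
f=grab('top'); g=grab('side'); carrots(g); o=robot.get_obs(); print(o['tool_pos'],o['opening'],o['force'])
for P in((.44,.062,.085),): print(proj(g,P))
# scoop from white mask
h=cv2.cvtColor(f['img'],cv2.COLOR_RGB2HSV); m=cv2.inRange(h,(0,0,150),(180,45,255)); m[:, :300]=0;m[:,400:]=0;m[:225]=0;m[290:]=0
n,_,st,c=cv2.connectedComponentsWithStats(m); i=1+st[1:,4].argmax(); print(st[i],c[i],cv2.minAreaRect(np.argwhere(_==i)[:,::-1].astype(np.float32)))
```

```text
carrot [341.4 100.9] 36 [ 1.27  -1.55   0.018]
carrot [420.9 120.7] 406 [ 0.644 -1.525  0.018]
carrot [366.3 206.7] 66 [ 0.364 -0.285  0.018]
carrot [297.2 218.2] 44 [ 0.502 -0.034  0.018]
carrot [278.9 269.6] 98 [0.371 0.216 0.018]
carrot [262. 283.] 125 [0.368 0.29  0.018]
[0.44012622 0.06240788 0.10947024] 0.0334888539161338 [-0.76641101  0.45546658 -0.59455178]
[295.03596771 220.24912014]
[333 239  41  31 959] [350.91866528 254.1084463 ] ((353.0, 254.0), (30.0, 40.0), 90.0)
```

Request:
jog_arm:
  rows:
    - {"ax": 0, "ay": 0, "az": 0, "tx": -0.96, "ty": -3.55, "tz": 0, "grip": 0.8}
    - {"ax": 0, "ay": 0, "az": 0, "tx": -0.96, "ty": -3.55, "tz": 0, "grip": 0.8}
    - {"ax": 0, "ay": 0, "az": 0, "tx": -0.96, "ty": -3.55, "tz": 0, "grip": 0.8}
    - {"ax": 0, "ay": 0, "az": 0, "tx": -0.96, "ty": -3.55, "tz": 0, "grip": 0.8}
    - {"ax": 0, "ay": 0, "az": 0, "tx": -0.96, "ty": -3.55, "tz": 0, "grip": 0.8}
    - {"ax": 0, "ay": 0, "az": 0, "tx": -0.96, "ty": -3.55, "tz": 0, "grip": 0.8}
    - {"ax": 0, "ay": 0, "az": 0, "tx": -0.96, "ty": -3.55, "tz": 0, "grip": 0.8}
    - {"ax": 0, "ay": 0, "az": 0, "tx": 0, "ty": 0, "tz": 0, "grip": 0.8}
    - {"ax": 0, "ay": 0, "az": 0, "tx": 0, "ty": 0, "tz": -2.5, "grip": 0.8}
    - {"ax": 0, "ay": 0, "az": 0, "tx": 0, "ty": 0, "tz": -2.5, "grip": 0.8}
    - {"ax": 0, "ay": 0, "az": 0, "tx": 0, "ty": 0, "tz": -1, "grip": 0.8}
    - {"ax": 0, "ay": 0, "az": 0, "tx": 0, "ty": 0, "tz": 0, "grip": 0.8}
    - {"ax": 0, "ay": 0, "az": 0, "tx": 0, "ty": 0, "tz": 0, "grip": 0.45}
    - {"ax": 0, "ay": 0, "az": 0, "tx": 0, "ty": 0, "tz": 0, "grip": 0.45}
    - {"ax": 0, "ay": 0, "az": 0, "tx": 0, "ty": 0, "tz": 0, "grip": 0.45}
    - {"ax": 0, "ay": 0, "az": 0, "tx": 0, "ty": 0, "tz": 2, "grip": 0.45}
    - {"ax": 0, "ay": 0, "az": 0, "tx": 0, "ty": 0, "tz": 3, "grip": 0.3}
    - {"ax": 0, "ay": 0, "az": 0, "tx": 0, "ty": 0, "tz": 3, "grip": 0.3}
    - {"ax": 0, "ay": 0, "az": 0, "tx": 0, "ty": 3.7, "tz": 0, "grip": 0.3}
    - {"ax": 0, "ay": 0, "az": 0, "tx": 0, "ty": 3.7, "tz": 0, "grip": 0.3}

```text
time: 31.3
tool_pos: [0.3746, -0.1135, 0.1324]
ee_rot: [[-1.0, -0.009, 0.007], [-0.009, 1.0, -0.005], [-0.007, -0.005, -1.0]]
force: [0.2, 1.6, -1.0]
opening: 0.0597
```

Request:
jog_arm:
  rows:
    - {"ax": 0, "ay": 0, "az": 0, "tx": 0, "ty": 3.7, "tz": 0, "grip": 0.3}
    - {"ax": 0, "ay": 0, "az": 0, "tx": 0, "ty": 3.7, "tz": 0, "grip": 0.3}
    - {"ax": 0, "ay": 0, "az": 0, "tx": 0.0, "ty": 3.7, "tz": 0, "grip": 0.3}
    - {"ax": 0, "ay": 0, "az": 0, "tx": 0.0, "ty": 3.7, "tz": 0, "grip": 0.3}
    - {"ax": 0, "ay": 0, "az": 0, "tx": 0.0, "ty": 3.7, "tz": 0, "grip": 0.3}
    - {"ax": 0, "ay": 0, "az": 0, "tx": 0.0, "ty": 3.7, "tz": 0, "grip": 0.3}
    - {"ax": 0, "ay": 0, "az": 0, "tx": 0, "ty": 0, "tz": 0, "grip": 0.3}
    - {"ax": 0, "ay": 0, "az": 0, "tx": 0, "ty": 0, "tz": 0, "grip": 0.3}

```text
time: 31.97
tool_pos: [0.3725, 0.1116, 0.1295]
ee_rot: [[-1.0, -0.018, 0.002], [-0.018, 1.0, -0.0], [-0.002, -0.0, -1.0]]
force: [0.0, -0.2, -0.2]
opening: 0.0598
```

Run:
```python
from h import *
f=grab('top'); g=grab('side'); carrots(f); carrots(g); o=robot.get_obs(); print(o['tool_pos'],o['opening'],o['force'])
view('c8.png',(f,320,220,100,70,6),)
```

```text
carrot [201.9 255.6] 59 [0.373 0.288 0.018]
carrot [344.5 255.7] 47 [ 0.37  -0.194  0.018]
carrot [370.2 256.7] 48 [ 0.365 -0.283  0.018]
carrot [351.4 107.6] 113 [ 1.121 -1.445  0.018]
carrot [341.8 117.8] 29 [ 1.036 -1.182  0.018]
carrot [427.  157.2] 81 [ 0.381 -0.941  0.018]
carrot [366.6 206.7] 61 [ 0.363 -0.286  0.018]
carrot [352.4 214.9] 58 [ 0.372 -0.196  0.018]
carrot [279.2 270.8] 75 [0.367 0.219 0.018]
carrot [262.3 282.7] 132 [0.369 0.289 0.018]
[0.37278162 0.10960538 0.1292101 ] 0.059973915702384466 [ 0.40398737 -0.53320222 -1.11911761]
```

View pics/c8.png

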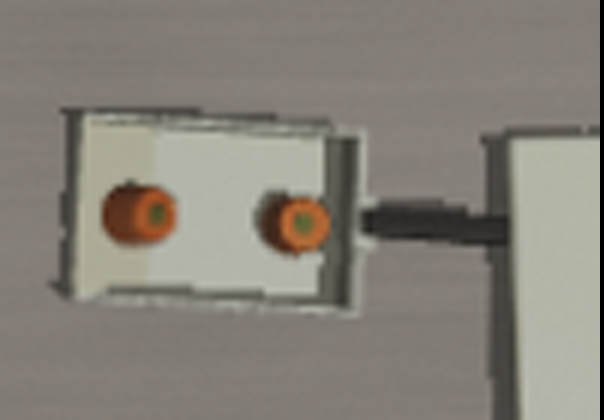

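Carrots at (140,213) on the lip start and (303,222), both inside the scoop. Next carrot.

Request:
jog_arm:
  rows:
    - {"ax": 0, "ay": 0, "az": 0, "tx": 0.1, "ty": 3.3, "tz": 0, "grip": 0.3}
    - {"ax": 0, "ay": 0, "az": 0, "tx": 0.1, "ty": 3.3, "tz": 0, "grip": 0.3}
    - {"ax": 0, "ay": 0, "az": 0, "tx": 0.1, "ty": 3.3, "tz": 0, "grip": 0.3}
    - {"ax": 0, "ay": 0, "az": 0, "tx": 0, "ty": 0, "tz": 0, "grip": 0.3}
    - {"ax": 0, "ay": 0, "az": 0, "tx": 0, "ty": 0, "tz": -3, "grip": 0.3}
    - {"ax": 0, "ay": 0, "az": 0, "tx": 0, "ty": 0, "tz": -3, "grip": 0.3}
    - {"ax": 0, "ay": 0, "az": 0, "tx": 0, "ty": 0, "tz": -2.5, "grip": 0.3}
    - {"ax": 0, "ay": 0, "az": 0, "tx": 0, "ty": 0, "tz": -1.5, "grip": 0.3}
    - {"ax": 0, "ay": 0, "az": 0, "tx": 0, "ty": 0, "tz": 0, "grip": 0.3}
    - {"ax": 0, "ay": 0, "az": 0, "tx": 0, "ty": 0, "tz": 0, "grip": 0.8}
    - {"ax": 0, "ay": 0, "az": 0, "tx": 0, "ty": 0, "tz": 0, "grip": 0.8}
    - {"ax": 0, "ay": 0, "az": 0, "tx": 0, "ty": 0, "tz": 0, "grip": 0.8}
    - {"ax": 0, "ay": 0, "az": 0, "tx": 0, "ty": 0, "tz": 0, "grip": 0.8}
    - {"ax": 0, "ay": 0, "az": 0, "tx": 0, "ty": 0, "tz": 0, "grip": 0.8}
    - {"ax": 0, "ay": 0, "az": 0, "tx": 0, "ty": 0, "tz": 2, "grip": 0.8}
    - {"ax": 0, "ay": 0, "az": 0, "tx": 0, "ty": 0, "tz": 3, "grip": 0.8}
    - {"ax": 0, "ay": 0, "az": 0, "tx": 0, "ty": 0, "tz": 3.5, "grip": 0.8}
    - {"ax": 0, "ay": 0, "az": 0, "tx": 0, "ty": 0, "tz": 0, "grip": 0.8}
  squeeze: 30

```text
time: 33.57
tool_pos: [0.3798, 0.2102, 0.1203]
ee_rot: [[-1.0, -0.013, 0.013], [-0.013, 1.0, 0.003], [-0.013, 0.003, -1.0]]
force: [1.1, -0.4, 1.6]
opening: 0.0335
```

Run:
```python
from h import *
g=grab('side'); carrots(g); o=robot.get_obs(); print(o['tool_pos'],o['opening'],o['force'])
```

```text
carrot [346.  106.5] 57 [ 1.163 -1.44   0.018]
carrot [437.6 129. ] 21 [ 0.504 -1.436  0.018]
carrot [427.  157.4] 80 [ 0.381 -0.939  0.018]
carrot [366.7 206.6] 60 [ 0.363 -0.287  0.018]
carrot [352.4 214.8] 57 [ 0.372 -0.196  0.018]
carrot [281.1 245.8] 43 [0.439 0.127 0.018]
carrot [261.9 285.4] 81 [0.362 0.297 0.018]
[0.37836761 0.20976791 0.11771562] 0.0338902333935437 [ 0.50592194 -0.28398857 -1.63682946]
```

Request:
jog_arm:
  rows:
    - {"ax": 0, "ay": 0, "az": 0, "tx": 0.1, "ty": -4, "tz": 0, "grip": 0.8}
    - {"ax": 0, "ay": 0, "az": 0, "tx": 0.1, "ty": -4, "tz": 0, "grip": 0.8}
    - {"ax": 0, "ay": 0, "az": 0, "tx": 0.1, "ty": -4, "tz": 0, "grip": 0.8}
    - {"ax": 0, "ay": 0, "az": 0, "tx": 0, "ty": -4, "tz": 0, "grip": 0.8}
    - {"ax": 0, "ay": 0, "az": 0, "tx": 0, "ty": -4, "tz": 0, "grip": 0.8}
    - {"ax": 0, "ay": 0, "az": 0, "tx": 0, "ty": -4, "tz": 0, "grip": 0.8}
    - {"ax": 0, "ay": 0, "az": 0, "tx": 0, "ty": -4, "tz": 0, "grip": 0.8}
    - {"ax": 0, "ay": 0, "az": 0, "tx": 0, "ty": -4, "tz": 0, "grip": 0.8}
    - {"ax": 0, "ay": 0, "az": 0, "tx": -1.2, "ty": -4, "tz": 0, "grip": 0.8}
    - {"ax": 0, "ay": 0, "az": 0, "tx": -1.3, "ty": -3.9, "tz": 0, "grip": 0.8}
    - {"ax": 0, "ay": 0, "az": 0, "tx": -1.3, "ty": -3.9, "tz": 0, "grip": 0.8}
    - {"ax": 0, "ay": 0, "az": 0, "tx": 0, "ty": -0.4, "tz": 0, "grip": 0.8}
    - {"ax": 0, "ay": 0, "az": 0, "tx": 0, "ty": 0, "tz": 0, "grip": 0.8}
    - {"ax": 0, "ay": 0, "az": 0, "tx": 0, "ty": 0, "tz": 0, "grip": 0.8}

```text
time: 34.78
tool_pos: [0.3399, -0.2323, 0.1127]
ee_rot: [[-1.0, -0.011, -0.001], [-0.011, 1.0, 0.002], [0.001, 0.002, -1.0]]
force: [-0.1, 0.1, 0.4]
opening: 0.0337
```

Request:
jog_arm:
  rows:
    - {"ax": 0, "ay": 0, "az": 0, "tx": 0.25, "ty": 0, "tz": -2.5, "grip": 0.8}
    - {"ax": 0, "ay": 0, "az": 0, "tx": 0, "ty": 0, "tz": -2.5, "grip": 0.8}
    - {"ax": 0, "ay": 0, "az": 0, "tx": 0, "ty": 0, "tz": -1.8, "grip": 0.8}
    - {"ax": 0, "ay": 0, "az": 0, "tx": 0, "ty": 0, "tz": -0.9, "grip": 0.8}
    - {"ax": 0, "ay": 0, "az": 0, "tx": 0, "ty": 0, "tz": 0, "grip": 0.8}
    - {"ax": 0, "ay": 0, "az": 0, "tx": 0, "ty": 0, "tz": 0, "grip": 0.5}
    - {"ax": 0, "ay": 0, "az": 0, "tx": 0, "ty": 0, "tz": 0, "grip": 0.5}
    - {"ax": 0, "ay": 0, "az": 0, "tx": 0, "ty": 0, "tz": 0, "grip": 0.5}
    - {"ax": 0, "ay": 0, "az": 0, "tx": 0, "ty": 0, "tz": 2, "grip": 0.5}
    - {"ax": 0, "ay": 0, "az": 0, "tx": 0, "ty": 0, "tz": 3, "grip": 0.5}
    - {"ax": 0, "ay": 0, "az": 0, "tx": 0, "ty": 0, "tz": 3, "grip": 0.3}
    - {"ax": 0, "ay": 0, "az": 0, "tx": 1.2, "ty": 3.9, "tz": 0, "grip": 0.3}
    - {"ax": 0, "ay": 0, "az": 0, "tx": 1.2, "ty": 3.9, "tz": 0, "grip": 0.3}
    - {"ax": 0, "ay": 0, "az": 0, "tx": 1.2, "ty": 3.9, "tz": 0, "grip": 0.3}
    - {"ax": 0, "ay": 0, "az": 0, "tx": 0, "ty": 4.1, "tz": 0, "grip": 0.3}
    - {"ax": 0, "ay": 0, "az": 0, "tx": 0, "ty": 4.1, "tz": 0, "grip": 0.3}
    - {"ax": 0, "ay": 0, "az": 0, "tx": 0, "ty": 4.1, "tz": 0, "grip": 0.3}
    - {"ax": 0, "ay": 0, "az": 0, "tx": 0, "ty": 4.1, "tz": 0, "grip": 0.3}
    - {"ax": 0, "ay": 0, "az": 0, "tx": 0, "ty": 4.1, "tz": 0, "grip": 0.3}
    - {"ax": 0, "ay": 0, "az": 0, "tx": 0, "ty": 4.1, "tz": 0, "grip": 0.3}

```text
time: 36.45
tool_pos: [0.3792, 0.1321, 0.118]
ee_rot: [[-1.0, -0.012, 0.003], [-0.012, 1.0, 0.0], [-0.003, 0.0, -1.0]]
force: [1.3, -0.6, 0.7]
opening: 0.06
```

Request:
jog_arm:
  rows:
    - {"ax": 0, "ay": 0, "az": 0, "tx": -0.2, "ty": 3.8, "tz": 0, "grip": 0.3}
    - {"ax": 0, "ay": 0, "az": 0, "tx": -0.2, "ty": 3.8, "tz": 0, "grip": 0.3}
    - {"ax": 0, "ay": 0, "az": 0, "tx": -0.2, "ty": 3.8, "tz": 0, "grip": 0.3}
    - {"ax": 0, "ay": 0, "az": 0, "tx": 0, "ty": 0, "tz": 0, "grip": 0.3}
    - {"ax": 0, "ay": 0, "az": 0, "tx": 0, "ty": 0, "tz": 0, "grip": 0.3}

```text
time: 36.87
tool_pos: [0.3729, 0.2457, 0.1176]
ee_rot: [[-1.0, -0.017, 0.002], [-0.017, 1.0, 0.0], [-0.002, 0.0, -1.0]]
force: [0.3, -0.4, -0.3]
opening: 0.06
```

Run:
```python
from h import *
f=grab('top');g=grab('side'); carrots(f);carrots(g); o=robot.get_obs(); print(o['tool_pos'],o['opening'],o['force'])
```

```text
carrot [344.4 255.6] 46 [ 0.37  -0.194  0.018]
carrot [370.4 257.1] 51 [ 0.364 -0.284  0.018]
carrot [355.7 263.1] 51 [ 0.344 -0.232  0.018]
carrot [345.7 106.2] 60 [ 1.169 -1.446  0.018]
carrot [437.  128.6] 25 [ 0.509 -1.442  0.018]
carrot [427.2 157.2] 81 [ 0.381 -0.941  0.018]
carrot [365.9 208.1] 84 [ 0.36  -0.275  0.018]
carrot [352.3 214.9] 57 [ 0.372 -0.196  0.018]
carrot [262.2 285.5] 82 [0.361 0.297 0.018]
[0.37316207 0.24364488 0.11706855] 0.05950299394438518 [ 0.20738734  0.75299713 -0.3731374 ]
```

Request:
jog_arm:
  rows:
    - {"ax": 0, "ay": 0, "az": 0, "tx": -0.2, "ty": 2.3, "tz": 0, "grip": 0.3}
    - {"ax": 0, "ay": 0, "az": 0, "tx": 0, "ty": 2.2, "tz": 0, "grip": 0.3}
    - {"ax": 0, "ay": 0, "az": 0, "tx": 0, "ty": 0, "tz": 0, "grip": 0.3}
    - {"ax": 0, "ay": 0, "az": 0, "tx": 0, "ty": 0, "tz": -3, "grip": 0.3}
    - {"ax": 0, "ay": 0, "az": 0, "tx": 0, "ty": 0, "tz": -3, "grip": 0.3}
    - {"ax": 0, "ay": 0, "az": 0, "tx": 0, "ty": 0, "tz": -2, "grip": 0.3}
    - {"ax": 0, "ay": 0, "az": 0, "tx": 0, "ty": 0, "tz": -0.8, "grip": 0.3}
    - {"ax": 0, "ay": 0, "az": 0, "tx": 0, "ty": 0, "tz": 0, "grip": 0.3}
    - {"ax": 0, "ay": 0, "az": 0, "tx": 0, "ty": 0, "tz": 0, "grip": 0.8}
    - {"ax": 0, "ay": 0, "az": 0, "tx": 0, "ty": 0, "tz": 0, "grip": 0.8}
    - {"ax": 0, "ay": 0, "az": 0, "tx": 0, "ty": 0, "tz": 0, "grip": 0.8}
    - {"ax": 0, "ay": 0, "az": 0, "tx": 0, "ty": 0, "tz": 0, "grip": 0.8}
    - {"ax": 0, "ay": 0, "az": 0, "tx": 0, "ty": 0, "tz": 0, "grip": 0.8}
    - {"ax": 0, "ay": 0, "az": 0, "tx": 0, "ty": 0, "tz": 2, "grip": 0.8}
    - {"ax": 0, "ay": 0, "az": 0, "tx": 0, "ty": 0, "tz": 3, "grip": 0.8}
    - {"ax": 0, "ay": 0, "az": 0, "tx": 0, "ty": 0, "tz": 3.5, "grip": 0.8}
    - {"ax": 0, "ay": 0, "az": 0, "tx": 0, "ty": 0, "tz": 0, "grip": 0.8}
    - {"ax": 0, "ay": 0, "az": 0, "tx": 0, "ty": 0, "tz": 0, "grip": 0.8}
  squeeze: 30

```text
time: 38.47
tool_pos: [0.3724, 0.2898, 0.1159]
ee_rot: [[-1.0, -0.012, 0.005], [-0.012, 1.0, 0.003], [-0.005, 0.002, -1.0]]
force: [-0.7, 0.2, 0.1]
opening: 0.0337
```

Run:
```python
from h import *
g=grab('side'); carrots(g); o=robot.get_obs(); print(o['tool_pos'],o['opening'],o['force'])
```

```text
carrot [343.2 105.6] 51 [ 1.19  -1.445  0.018]
carrot [469.8 107.5] 19 [ 0.512 -2.146  0.018]
carrot [453.2 116.8] 18 [ 0.522 -1.79   0.018]
carrot [435.3 127.6] 69 [ 0.524 -1.453  0.018]
carrot [427.1 157.6] 86 [ 0.379 -0.936  0.018]
carrot [365.9 208. ] 84 [ 0.36  -0.275  0.018]
carrot [352.3 214.9] 58 [ 0.372 -0.196  0.018]
carrot [263.7 262.1] 64 [0.425 0.223 0.018]
[0.37105907 0.28918867 0.11408224] 0.03319054167117716 [-0.1692932   0.38745095 -1.34121824]
```

Request:
jog_arm:
  rows:
    - {"ax": 0, "ay": 0, "az": 0, "tx": 0.2, "ty": -4, "tz": 0, "grip": 0.8}
    - {"ax": 0, "ay": 0, "az": 0, "tx": 0.2, "ty": -4, "tz": 0, "grip": 0.8}
    - {"ax": 0, "ay": 0, "az": 0, "tx": 0.2, "ty": -4, "tz": 0, "grip": 0.8}
    - {"ax": 0, "ay": 0, "az": 0, "tx": 0.2, "ty": -4, "tz": 0, "grip": 0.8}
    - {"ax": 0, "ay": 0, "az": 0, "tx": 0.2, "ty": -4, "tz": 0, "grip": 0.8}
    - {"ax": 0, "ay": 0, "az": 0, "tx": 0.2, "ty": -4, "tz": 0, "grip": 0.8}
    - {"ax": 0, "ay": 0, "az": 0, "tx": 0.2, "ty": -4, "tz": 0, "grip": 0.8}
    - {"ax": 0, "ay": 0, "az": 0, "tx": 0.2, "ty": -4, "tz": 0, "grip": 0.8}
    - {"ax": 0, "ay": 0, "az": 0, "tx": 0.2, "ty": -4, "tz": 0, "grip": 0.8}
    - {"ax": 0, "ay": 0, "az": 0, "tx": 0.2, "ty": -4, "tz": 0, "grip": 0.8}
    - {"ax": 0, "ay": 0, "az": 0, "tx": 0.2, "ty": -4, "tz": 0, "grip": 0.8}
    - {"ax": 0, "ay": 0, "az": 0, "tx": 0.2, "ty": -4, "tz": 0, "grip": 0.8}
    - {"ax": 0, "ay": 0, "az": 0, "tx": 0.1, "ty": -4, "tz": 0, "grip": 0.8}
    - {"ax": 0, "ay": 0, "az": 0, "tx": 0, "ty": -0.3, "tz": 0, "grip": 0.8}
    - {"ax": 0, "ay": 0, "az": 0, "tx": 0, "ty": 0, "tz": 0, "grip": 0.8}
    - {"ax": 0, "ay": 0, "az": 0, "tx": 0, "ty": 0, "tz": 0, "grip": 0.8}

```text
time: 39.85
tool_pos: [0.3949, -0.2329, 0.1119]
ee_rot: [[-1.0, -0.012, -0.003], [-0.012, 1.0, 0.003], [0.003, 0.003, -1.0]]
force: [-0.9, 0.3, -0.4]
opening: 0.0335
```

Request:
jog_arm:
  rows:
    - {"ax": 0, "ay": 0, "az": 0, "tx": 0.1, "ty": -0.1, "tz": -2.5, "grip": 0.8}
    - {"ax": 0, "ay": 0, "az": 0, "tx": 0, "ty": 0, "tz": -2.5, "grip": 0.8}
    - {"ax": 0, "ay": 0, "az": 0, "tx": 0, "ty": 0, "tz": -1.8, "grip": 0.8}
    - {"ax": 0, "ay": 0, "az": 0, "tx": 0, "ty": 0, "tz": -0.8, "grip": 0.8}
    - {"ax": 0, "ay": 0, "az": 0, "tx": 0, "ty": 0, "tz": 0, "grip": 0.8}
    - {"ax": 0, "ay": 0, "az": 0, "tx": 0, "ty": 0, "tz": 0, "grip": 0.5}
    - {"ax": 0, "ay": 0, "az": 0, "tx": 0, "ty": 0, "tz": 0, "grip": 0.5}
    - {"ax": 0, "ay": 0, "az": 0, "tx": 0, "ty": 0, "tz": 0, "grip": 0.5}
    - {"ax": 0, "ay": 0, "az": 0, "tx": 0, "ty": 0, "tz": 2, "grip": 0.5}
    - {"ax": 0, "ay": 0, "az": 0, "tx": 0, "ty": 0, "tz": 3, "grip": 0.5}
    - {"ax": 0, "ay": 0, "az": 0, "tx": 0, "ty": 0, "tz": 3.5, "grip": 0.5}
    - {"ax": 0, "ay": 0, "az": 0, "tx": 0, "ty": 0, "tz": 3.5, "grip": 0.5}

```text
time: 40.85
tool_pos: [0.3968, -0.2348, 0.1597]
ee_rot: [[-1.0, -0.012, 0.0], [-0.012, 1.0, -0.0], [-0.0, -0.0, -1.0]]
force: [0.5, -0.5, 0.1]
opening: 0.0429
```

Request:
jog_arm:
  rows:
    - {"ax": 0, "ay": 0, "az": -0.118, "tx": 0.3, "ty": 2, "tz": 0.5, "grip": 0.5}
    - {"ax": 0, "ay": 0, "az": -0.118, "tx": 0.3, "ty": 2, "tz": 0.5, "grip": 0.5}
    - {"ax": 0, "ay": 0, "az": -0.118, "tx": 0.3, "ty": 2, "tz": 0.5, "grip": 0.5}
    - {"ax": 0, "ay": 0, "az": -0.118, "tx": 0.3, "ty": 2, "tz": 0.5, "grip": 0.5}
    - {"ax": 0, "ay": 0, "az": -0.118, "tx": 0.3, "ty": 2, "tz": 0.5, "grip": 0.5}
    - {"ax": 0, "ay": 0, "az": -0.118, "tx": 0.3, "ty": 2, "tz": 0.5, "grip": 0.5}
    - {"ax": 0, "ay": 0, "az": -0.118, "tx": 0.3, "ty": 2, "tz": 0, "grip": 0.5}
    - {"ax": 0, "ay": 0, "az": -0.118, "tx": 0.3, "ty": 2, "tz": 0, "grip": 0.5}
    - {"ax": 0, "ay": 0, "az": -0.118, "tx": 0.3, "ty": 2, "tz": 0, "grip": 0.5}
    - {"ax": 0, "ay": 0, "az": -0.118, "tx": 0.3, "ty": 2, "tz": 0, "grip": 0.5}
    - {"ax": 0, "ay": 0, "az": -0.118, "tx": 0, "ty": 0, "tz": 0, "grip": 0.5}
    - {"ax": 0, "ay": 0, "az": -0.118, "tx": 0, "ty": 0, "tz": 0, "grip": 0.5}
    - {"ax": 0, "ay": 0, "az": -0.118, "tx": 0, "ty": 0, "tz": 0, "grip": 0.5}
    - {"ax": 0, "ay": 0, "az": -0.118, "tx": 0, "ty": 0, "tz": 0, "grip": 0.5}

```text
time: 42.02
tool_pos: [0.4273, -0.0349, 0.1887]
ee_rot: [[0.074, 0.997, 0.002], [0.997, -0.074, -0.001], [-0.001, 0.002, -1.0]]
force: [0.8, 0.2, -0.3]
opening: 0.0427
```

Run:
```python
from h import *
f=grab('top');g=grab('side'); carrots(f); o=robot.get_obs(); print(o['tool_pos'],o['ee_rot'][:,0],o['opening'],o['joint_pos'].round(1))
view('c9.png',(f,320,220,100,70,4.5),(g,330,185,80,60,4))
```

```text
carrot [355.7 247.7] 52 [ 0.397 -0.234  0.018]
carrot [344.4 255.5] 51 [ 0.371 -0.194  0.018]
carrot [370.4 257.1] 51 [ 0.364 -0.284  0.018]
carrot [355.7 263.1] 51 [ 0.344 -0.232  0.018]
[ 0.42729885 -0.03505417  0.18858917] [ 6.84999222e-02  9.97650966e-01 -5.57563099e-04] 0.042408435614675645 [-19.9 -13.  123.9  -0.   69.  -16. ]
```

View pics/c9.png

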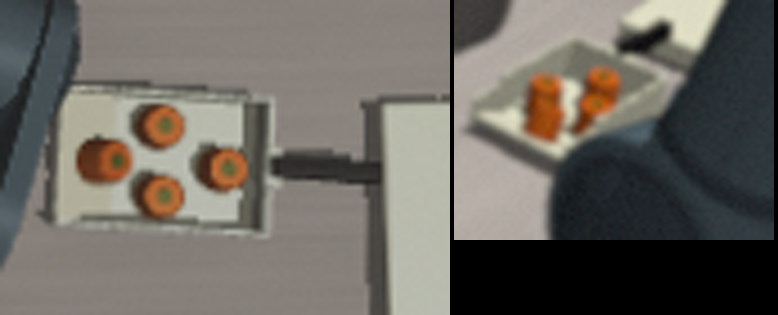

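All four carrots are in the scoop: (160,127), (104,160), (228,170), (160,195) in the crop. Handle runs (275,165) to (380,172). Next: compute the grip.

Run:
```python
from h import *
f=grab('top');g=grab('side')
gr=f['img'].max(2); pts=[]
for u in range(384,402,2):
    col=gr[245:270,u].astype(int); w=np.clip(110-col,0,None); v=245+(w*np.arange(25)).sum()/w.sum(); p=onz(f,u,v,.054); pts.append(p[:2])
pts=np.array(pts); print(pts.round(4)); k=np.polyfit(pts[:,1],pts[:,0],1); print('x at y -.352',np.polyval(k,-.352),'yaw',np.degrees(np.arctan2(1,k[0])))
print('back wall inner/outer',onz(f,320+258/4.5,220+165/4.5,.045),onz(f,320+272/4.5,220+166/4.5,.045))
print('handle mid tri',tri(f,(393,257.5),g,(330+646/4-454/4,185+38/4)))
```

```text
[[ 0.3646 -0.3215]
 [ 0.3644 -0.3284]
 [ 0.3639 -0.3352]
 [ 0.3636 -0.3421]
 [ 0.3633 -0.349 ]
 [ 0.3623 -0.3558]
 [ 0.3614 -0.3627]
 [ 0.3585 -0.3695]
 [ 0.3586 -0.3764]]
x at y -.352 0.36193711472144535 yaw 83.40142716876703
back wall inner/outer [ 0.36432141 -0.3010138   0.045     ] [ 0.36341458 -0.3116752   0.045     ]
handle mid tri (array([ 0.35920066, -0.35558349,  0.04526942]), np.float64(0.0032463557560615934))
```

Request:
jog_arm:
  rows:
    - {"ax": 0, "ay": 0, "az": 0, "tx": -0.8, "ty": -3.96, "tz": 0, "grip": 0.45}
    - {"ax": 0, "ay": 0, "az": 0, "tx": -0.8, "ty": -3.96, "tz": 0, "grip": 0.45}
    - {"ax": 0, "ay": 0, "az": 0, "tx": -0.8, "ty": -3.96, "tz": 0, "grip": 0.45}
    - {"ax": 0, "ay": 0, "az": 0, "tx": -0.8, "ty": -3.96, "tz": 0, "grip": 0.45}
    - {"ax": 0, "ay": 0, "az": 0, "tx": -0.8, "ty": -3.96, "tz": 0, "grip": 0.45}
    - {"ax": 0, "ay": 0, "az": 0, "tx": -0.8, "ty": -3.96, "tz": 0, "grip": 0.45}
    - {"ax": 0, "ay": 0, "az": 0, "tx": -0.8, "ty": -3.96, "tz": 0, "grip": 0.45}
    - {"ax": 0, "ay": 0, "az": 0, "tx": -0.8, "ty": -3.96, "tz": 0, "grip": 0.45}
    - {"ax": 0, "ay": 0, "az": 0, "tx": 0, "ty": 0, "tz": -3.5, "grip": 0.45}
    - {"ax": 0, "ay": 0, "az": 0, "tx": 0, "ty": 0, "tz": -3.5, "grip": 0.45}
    - {"ax": 0, "ay": 0, "az": 0, "tx": 0, "ty": 0, "tz": 0, "grip": 0.45}
    - {"ax": 0, "ay": 0, "az": 0, "tx": 0, "ty": 0, "tz": 0, "grip": 0.45}
    - {"ax": 0, "ay": 0, "az": 0, "tx": 0, "ty": 0, "tz": 0, "grip": 0.45}

```text
time: 43.3
tool_pos: [0.3636, -0.3523, 0.1193]
ee_rot: [[0.068, 0.998, 0.001], [0.998, -0.068, -0.002], [-0.002, 0.001, -1.0]]
force: [0.1, -0.3, 1.2]
opening: 0.0469
```

Request:
jog_arm:
  rows:
    - {"ax": 0, "ay": 0, "az": 0, "tx": -0.1, "ty": 0, "tz": -2.5, "grip": 0.45}
    - {"ax": 0, "ay": 0, "az": 0, "tx": 0, "ty": 0, "tz": -2, "grip": 0.45}
    - {"ax": 0, "ay": 0, "az": 0, "tx": 0, "ty": 0, "tz": -1.5, "grip": 0.45}
    - {"ax": 0, "ay": 0, "az": 0, "tx": 0, "ty": 0, "tz": -0.8, "grip": 0.45}
    - {"ax": 0, "ay": 0, "az": 0, "tx": 0, "ty": 0, "tz": 0, "grip": 0.45}
    - {"ax": 0, "ay": 0, "az": 0, "tx": 0, "ty": 0, "tz": 0, "grip": 0.45}
    - {"ax": 0, "ay": 0, "az": 0, "tx": 0, "ty": 0, "tz": 0, "grip": 0.95}
    - {"ax": 0, "ay": 0, "az": 0, "tx": 0, "ty": 0, "tz": 0, "grip": 0.95}
    - {"ax": 0, "ay": 0, "az": 0, "tx": 0, "ty": 0, "tz": 0, "grip": 0.95}
    - {"ax": 0, "ay": 0, "az": 0, "tx": 0, "ty": 0, "tz": 0, "grip": 0.95}
    - {"ax": 0, "ay": 0, "az": 0, "tx": 0, "ty": 0, "tz": 0, "grip": 0.95}
    - {"ax": 0, "ay": 0, "az": 0, "tx": 0, "ty": 0, "tz": 0, "grip": 0.95}
    - {"ax": 0, "ay": 0, "az": 0, "tx": 0, "ty": 0, "tz": 0, "grip": 0.95}
  squeeze: 110

```text
time: 44.38
tool_pos: [0.3624, -0.3527, 0.0511]
ee_rot: [[0.068, 0.998, 0.001], [0.998, -0.068, -0.002], [-0.002, 0.001, -1.0]]
force: [-2.7, 1.1, 6.9]
opening: 0.0141
```

Request:
jog_arm:
  rows:
    - {"ax": 0, "ay": 0, "az": 0, "tx": 0, "ty": 0, "tz": 0.5, "grip": 0.95}
    - {"ax": 0, "ay": 0, "az": 0, "tx": 0, "ty": 0, "tz": 1, "grip": 0.95}
    - {"ax": 0, "ay": 0, "az": 0, "tx": 0, "ty": 0, "tz": 1.5, "grip": 0.95}
    - {"ax": 0, "ay": 0, "az": 0, "tx": 0, "ty": 0, "tz": 2, "grip": 0.95}
    - {"ax": 0, "ay": 0, "az": 0, "tx": 0, "ty": 0, "tz": 2, "grip": 0.95}
    - {"ax": 0, "ay": 0, "az": 0, "tx": 0, "ty": 0, "tz": 2, "grip": 0.95}
    - {"ax": 0, "ay": 0, "az": 0, "tx": 0, "ty": 0, "tz": 2, "grip": 0.95}
    - {"ax": 0, "ay": 0, "az": 0, "tx": 0, "ty": 0, "tz": 2, "grip": 0.95}
    - {"ax": 0, "ay": 0, "az": 0, "tx": 0, "ty": 0, "tz": 2, "grip": 0.95}
    - {"ax": 0, "ay": 0, "az": 0, "tx": 0, "ty": 0, "tz": 1.5, "grip": 0.95}
    - {"ax": 0, "ay": 0, "az": 0, "tx": 0, "ty": 0, "tz": 0.8, "grip": 0.95}
    - {"ax": 0, "ay": 0, "az": 0, "tx": 0, "ty": 0, "tz": 0, "grip": 0.95}

```text
time: 45.38
tool_pos: [0.3625, -0.3526, 0.2249]
ee_rot: [[0.069, 0.998, 0.002], [0.998, -0.069, -0.004], [-0.003, 0.002, -1.0]]
force: [0.2, -0.1, -2.8]
opening: 0.0145
```

Run:
```python
from h import *
f=grab('top');g=grab('side'); carrots(f); o=robot.get_obs(); print(o['tool_pos'],o['ee_rot'][:,0].round(3),o['force'],o['torque'],o['opening'],o['joint_pos'].round(1))
view('c10.png',(f,310,200,110,90,4),(g,310,150,100,90,3.5))
```

```text
carrot [368.  244.5] 61 [ 0.407 -0.277  0.018]
carrot [380.8 253.7] 19 [ 0.375 -0.321  0.018]
[ 0.36171699 -0.35142008  0.22203986] [0.069 0.998 0.001] [-0.11917738  0.3323618  -2.80428955] [-0.33839504  0.016468   -0.03917857] 0.014000995306136802 [-57.1  -3.8 112.   -0.   71.8 -53.1]
```

View pics/c10.png

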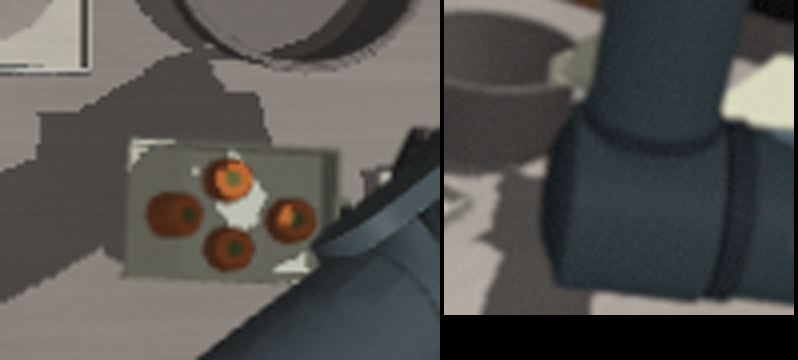

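The scoop is lifted level with all four carrots inside: (233,180), (175,213), (290,220), (229,248). Now I'll swing it round to face outward, behind the tub.

Request:
jog_arm:
  rows:
    - {"ax": 0, "ay": 0, "az": -0.04, "tx": 0.2, "ty": 0.2, "tz": 0.3, "grip": 0.95}
    - {"ax": 0, "ay": 0, "az": -0.08, "tx": 0.5, "ty": 0.4, "tz": 0.35, "grip": 0.95}
    - {"ax": 0, "ay": 0, "az": -0.08, "tx": 0.5, "ty": 0.4, "tz": 0.35, "grip": 0.95}
    - {"ax": 0, "ay": 0, "az": -0.08, "tx": 0.5, "ty": 0.4, "tz": 0.35, "grip": 0.95}
    - {"ax": 0, "ay": 0, "az": -0.08, "tx": 0.5, "ty": 0.4, "tz": 0.35, "grip": 0.95}
    - {"ax": 0, "ay": 0, "az": -0.08, "tx": 0.5, "ty": 0.4, "tz": 0.35, "grip": 0.95}
    - {"ax": 0, "ay": 0, "az": -0.08, "tx": 0.5, "ty": 0.4, "tz": 0.35, "grip": 0.95}
    - {"ax": 0, "ay": 0, "az": -0.08, "tx": 0.5, "ty": 0.4, "tz": 0.35, "grip": 0.95}
    - {"ax": 0, "ay": 0, "az": -0.08, "tx": 0.5, "ty": 0.4, "tz": 0.35, "grip": 0.95}
    - {"ax": 0, "ay": 0, "az": -0.08, "tx": 0.5, "ty": 0.4, "tz": 0.35, "grip": 0.95}
    - {"ax": 0, "ay": 0, "az": -0.08, "tx": 0.5, "ty": 0.4, "tz": 0.35, "grip": 0.95}
    - {"ax": 0, "ay": 0, "az": -0.08, "tx": 0.5, "ty": 0.4, "tz": 0.35, "grip": 0.95}
    - {"ax": 0, "ay": 0, "az": -0.08, "tx": 0.5, "ty": 0.4, "tz": 0.35, "grip": 0.95}
    - {"ax": 0, "ay": 0, "az": -0.08, "tx": 0.5, "ty": 0.4, "tz": 0.35, "grip": 0.95}
    - {"ax": 0, "ay": 0, "az": -0.08, "tx": 0.5, "ty": 0.4, "tz": 0.35, "grip": 0.95}
    - {"ax": 0, "ay": 0, "az": -0.08, "tx": 0.5, "ty": 0.4, "tz": 0.35, "grip": 0.95}
    - {"ax": 0, "ay": 0, "az": -0.08, "tx": 0.5, "ty": 0.4, "tz": 0.35, "grip": 0.95}
    - {"ax": 0, "ay": 0, "az": -0.08, "tx": 0.5, "ty": 0.4, "tz": 0.35, "grip": 0.95}
    - {"ax": 0, "ay": 0, "az": -0.08, "tx": 0.5, "ty": 0.4, "tz": 0.35, "grip": 0.95}
    - {"ax": 0, "ay": 0, "az": -0.08, "tx": 0.5, "ty": 0.4, "tz": 0.35, "grip": 0.95}

```text
time: 47.15
tool_pos: [0.4583, -0.2728, 0.2897]
ee_rot: [[0.998, -0.062, -0.004], [-0.062, -0.998, 0.004], [-0.004, -0.003, -1.0]]
force: [1.0, 0.0, -2.9]
opening: 0.0141
```

Request:
jog_arm:
  rows:
    - {"ax": 0, "ay": 0, "az": -0.08, "tx": 0.5, "ty": 0.4, "tz": 0.35, "grip": 0.95}
    - {"ax": 0, "ay": 0, "az": -0.08, "tx": 0.5, "ty": 0.4, "tz": 0.35, "grip": 0.95}
    - {"ax": 0, "ay": 0, "az": -0.08, "tx": 0.5, "ty": 0.4, "tz": 0.35, "grip": 0.95}
    - {"ax": 0, "ay": 0, "az": -0.08, "tx": 0.5, "ty": 0.4, "tz": 0.35, "grip": 0.95}
    - {"ax": 0, "ay": 0, "az": -0.08, "tx": 0.3, "ty": 0.3, "tz": 0.2, "grip": 0.95}
    - {"ax": 0, "ay": 0, "az": -0.04, "tx": 0, "ty": 0, "tz": 0, "grip": 0.95}
    - {"ax": 0, "ay": 0, "az": 0, "tx": 0, "ty": 0, "tz": 0, "grip": 0.95}
    - {"ax": 0, "ay": 0, "az": 0, "tx": 0, "ty": 0, "tz": 0, "grip": 0.95}

```text
time: 47.82
tool_pos: [0.4813, -0.2542, 0.3061]
ee_rot: [[0.879, -0.477, -0.003], [-0.477, -0.879, 0.003], [-0.004, -0.001, -1.0]]
force: [-0.1, 0.2, -3.0]
opening: 0.0143
```

Run:
```python
from h import *
f=grab('top');g=grab('side'); carrots(f,.28); o=robot.get_obs(); print(o['tool_pos'],o['ee_rot'].round(3),o['force'],o['opening'],o['joint_pos'].round(1))
view('c11.png',(f,290,120,150,130,4))
```

```text
carrot [402.2 164.6] 68 [ 0.628 -0.327  0.28 ]
carrot [389.7 172.9] 66 [ 0.602 -0.288  0.28 ]
[ 0.48145791 -0.25454028  0.30679741] [[ 0.879 -0.477 -0.002]
 [-0.477 -0.879  0.002]
 [-0.003 -0.001 -1.   ]] [ 0.86547314 -0.24021917 -4.47103009] 0.014555673340797978 [-39.8  -2.4 101.6   0.   80.9  78.7]
```

View pics/c11.png

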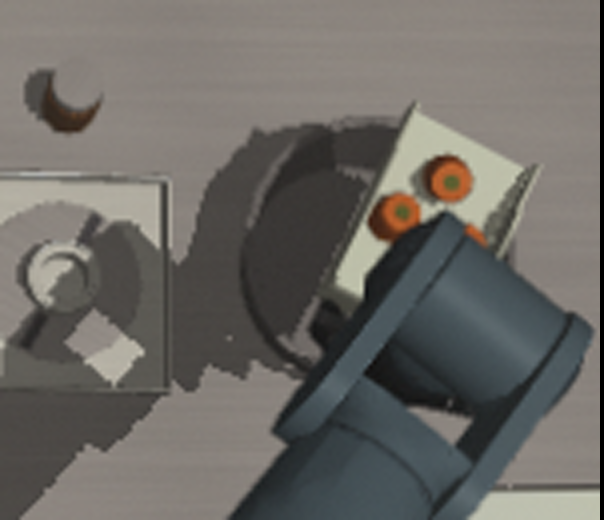

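Carrots still inside, pan over the tub (tub centre near (378,255) in the crop). Tip.

Request:
jog_arm:
  rows:
    - {"ax": 0.055, "ay": 0.101, "az": 0, "tx": 0, "ty": 0, "tz": 0, "grip": 0.95}
    - {"ax": 0.055, "ay": 0.101, "az": 0, "tx": 0, "ty": 0, "tz": 0, "grip": 0.95}
    - {"ax": 0.055, "ay": 0.101, "az": 0, "tx": 0, "ty": 0, "tz": 0, "grip": 0.95}
    - {"ax": 0.055, "ay": 0.101, "az": 0, "tx": 0, "ty": 0, "tz": 0, "grip": 0.95}
    - {"ax": 0.055, "ay": 0.101, "az": 0, "tx": 0, "ty": 0, "tz": 0, "grip": 0.95}
    - {"ax": 0.055, "ay": 0.101, "az": 0, "tx": 0, "ty": 0, "tz": 0, "grip": 0.95}
    - {"ax": 0.055, "ay": 0.101, "az": 0, "tx": 0, "ty": 0, "tz": 0, "grip": 0.95}
    - {"ax": 0.055, "ay": 0.101, "az": 0, "tx": 0, "ty": 0, "tz": 0, "grip": 0.95}
    - {"ax": 0.055, "ay": 0.101, "az": 0, "tx": 0, "ty": 0, "tz": 0, "grip": 0.95}
    - {"ax": 0, "ay": 0, "az": 0, "tx": 0, "ty": 0, "tz": 0, "grip": 0.95}
    - {"ax": 0, "ay": 0, "az": 0, "tx": 0, "ty": 0, "tz": 0, "grip": 0.95}
    - {"ax": 0, "ay": 0, "az": 0, "tx": 0, "ty": 0, "tz": 0, "grip": 0.95}
    - {"ax": 0, "ay": 0, "az": 0, "tx": 0, "ty": 0, "tz": 0, "grip": 0.95}
    - {"ax": 0, "ay": 0, "az": 0, "tx": 0, "ty": 0, "tz": 0, "grip": 0.95}
    - {"ax": 0, "ay": 0, "az": 0, "tx": 0, "ty": 0, "tz": 0, "grip": 0.95}
    - {"ax": 0, "ay": 0, "az": 0, "tx": 0, "ty": 0, "tz": 0, "grip": 0.95}

```text
time: 49.25
tool_pos: [0.482, -0.2548, 0.309]
ee_rot: [[0.45, -0.478, -0.754], [-0.245, -0.878, 0.411], [-0.859, -0.0, -0.512]]
force: [0.4, 0.0, -1.9]
opening: 0.0143
```

Run:
```python
from h import *
f=grab('top');g=grab('side'); carrots(f,.05); o=robot.get_obs(); print(o['tool_pos'],o['ee_rot'].round(3),o['force'],o['opening'],o['joint_pos'].round(1))
view('c12.png',(f,320,130,110,110,3.6),(g,280,110,130,130,3))
```

```text
[ 0.48194084 -0.25481002  0.30854434] [[ 0.449 -0.478 -0.755]
 [-0.244 -0.878  0.411]
 [-0.859 -0.    -0.511]] [ 0.7230159   0.1270893  -2.88755666] 0.014351878358108604 [-36.8  28.9  76.5  -9.7 133.1  79.1]
```

View pics/c12.png

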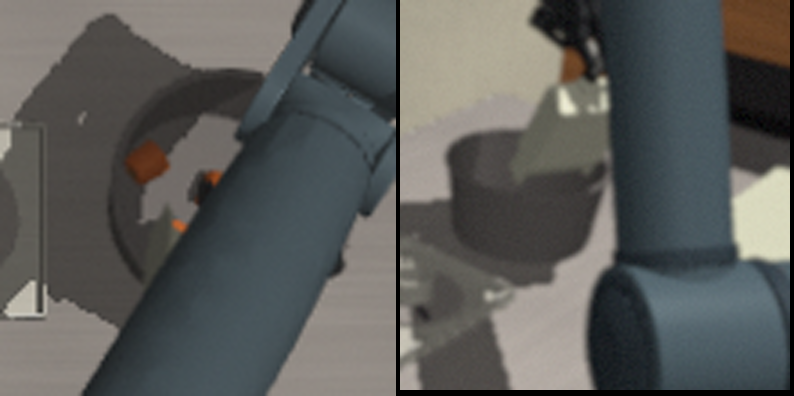

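Carrots lie in the tub at (147,160), (212,185), (180,226), with the arm hiding part of it. I'll level the scoop, swing back, and then check that all four are in.

Request:
jog_arm:
  rows:
    - {"ax": -0.055, "ay": -0.101, "az": 0, "tx": 0, "ty": 0, "tz": 0, "grip": 0.95}
    - {"ax": -0.055, "ay": -0.101, "az": 0, "tx": 0, "ty": 0, "tz": 0, "grip": 0.95}
    - {"ax": -0.055, "ay": -0.101, "az": 0, "tx": 0, "ty": 0, "tz": 0, "grip": 0.95}
    - {"ax": -0.055, "ay": -0.101, "az": 0, "tx": 0, "ty": 0, "tz": 0, "grip": 0.95}
    - {"ax": -0.055, "ay": -0.101, "az": 0, "tx": 0, "ty": 0, "tz": 0, "grip": 0.95}
    - {"ax": -0.055, "ay": -0.101, "az": 0, "tx": 0, "ty": 0, "tz": 0, "grip": 0.95}
    - {"ax": -0.055, "ay": -0.101, "az": 0, "tx": 0, "ty": 0, "tz": 0, "grip": 0.95}
    - {"ax": -0.055, "ay": -0.101, "az": 0, "tx": 0, "ty": 0, "tz": 0, "grip": 0.95}
    - {"ax": -0.055, "ay": -0.101, "az": 0, "tx": 0, "ty": 0, "tz": 0, "grip": 0.95}
    - {"ax": 0, "ay": 0, "az": 0, "tx": 0, "ty": 0, "tz": 0, "grip": 0.95}
    - {"ax": 0, "ay": 0, "az": 0, "tx": 0, "ty": 0, "tz": 0, "grip": 0.95}

```text
time: 50.27
tool_pos: [0.481, -0.2542, 0.3084]
ee_rot: [[0.878, -0.478, -0.002], [-0.478, -0.878, 0.001], [-0.003, 0.0, -1.0]]
force: [1.4, -0.5, -1.7]
opening: 0.0142
```

Request:
jog_arm:
  rows:
    - {"ax": 0, "ay": 0, "az": 0.117, "tx": -0.6, "ty": 0, "tz": -0.5, "grip": 0.95}
    - {"ax": 0, "ay": 0, "az": 0.117, "tx": -0.6, "ty": 0, "tz": -0.5, "grip": 0.95}
    - {"ax": 0, "ay": 0, "az": 0.117, "tx": -0.6, "ty": 0, "tz": -0.5, "grip": 0.95}
    - {"ax": 0, "ay": 0, "az": 0.117, "tx": -0.6, "ty": 0, "tz": -0.5, "grip": 0.95}
    - {"ax": 0, "ay": 0, "az": 0.117, "tx": -0.6, "ty": 0, "tz": -0.5, "grip": 0.95}
    - {"ax": 0, "ay": 0, "az": 0.117, "tx": -0.6, "ty": 0, "tz": -0.5, "grip": 0.95}
    - {"ax": 0, "ay": 0, "az": 0.117, "tx": -0.6, "ty": 0, "tz": -0.5, "grip": 0.95}
    - {"ax": 0, "ay": 0, "az": 0.117, "tx": -0.6, "ty": 0, "tz": -0.5, "grip": 0.95}
    - {"ax": 0, "ay": 0, "az": 0.117, "tx": -0.6, "ty": 0, "tz": -0.5, "grip": 0.95}
    - {"ax": 0, "ay": 0, "az": 0.117, "tx": -0.6, "ty": 0, "tz": -0.5, "grip": 0.95}
    - {"ax": 0, "ay": 0, "az": 0.117, "tx": -0.6, "ty": 0, "tz": -0.5, "grip": 0.95}
    - {"ax": 0, "ay": 0, "az": 0.117, "tx": -0.6, "ty": 0, "tz": -0.5, "grip": 0.95}
    - {"ax": 0, "ay": 0, "az": 0.117, "tx": -0.6, "ty": 0, "tz": -0.5, "grip": 0.95}
    - {"ax": 0, "ay": 0, "az": 0.117, "tx": -0.6, "ty": 0, "tz": -0.5, "grip": 0.95}
    - {"ax": 0, "ay": 0, "az": 0.117, "tx": -0.6, "ty": 0, "tz": -0.5, "grip": 0.95}
    - {"ax": 0, "ay": 0, "az": 0.117, "tx": -0.6, "ty": 0, "tz": -0.5, "grip": 0.95}
    - {"ax": 0, "ay": 0, "az": 0.117, "tx": -0.6, "ty": 0, "tz": -0.5, "grip": 0.95}
    - {"ax": 0, "ay": 0, "az": 0, "tx": 0, "ty": 0, "tz": 0, "grip": 0.95}
    - {"ax": 0, "ay": 0, "az": 0, "tx": 0, "ty": 0, "tz": 0, "grip": 0.95}

```text
time: 51.85
tool_pos: [0.3803, -0.2553, 0.2231]
ee_rot: [[0.083, 0.997, -0.001], [0.997, -0.083, 0.001], [0.001, -0.001, -1.0]]
force: [-0.3, -0.9, -3.0]
opening: 0.0146
```

Run:
```python
from h import *
f=grab('top');g=grab('side'); carrots(f,.02); o=robot.get_obs(); print(o['tool_pos'],o['ee_rot'].round(3),o['force'],o['opening'],o['joint_pos'].round(1))
view('c13.png',(f,270,130,150,150,3.6))
```

```text
carrot [362.8 177.1] 78 [ 0.641 -0.267  0.02 ]
carrot [380.4 182.3] 68 [ 0.622 -0.328  0.02 ]
carrot [390.1 192.5] 73 [ 0.586 -0.361  0.02 ]
carrot [367.5 195.8] 79 [ 0.575 -0.281  0.02 ]
[ 0.38062594 -0.255329    0.22362132] [[ 0.082  0.997 -0.   ]
 [ 0.997 -0.082 -0.   ]
 [-0.    -0.    -1.   ]] [-0.54429589  0.09754395 -2.14455178] 0.014381748365624274 [-48.1 -10.8 118.2  -0.   72.6 -43.4]
```

View pics/c13.png

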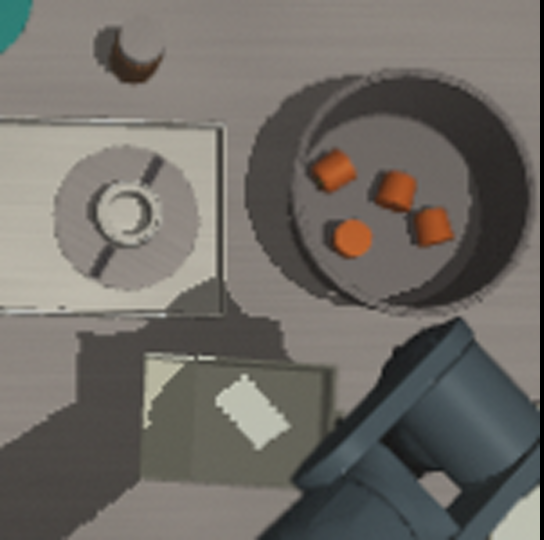

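All four carrots are in the tub, at (333,170), (397,190), (434,227) and (352,238). The scoop is empty. Setting it down.

Request:
jog_arm:
  rows:
    - {"ax": 0, "ay": 0, "az": 0, "tx": 0, "ty": 0, "tz": -2, "grip": 0.95}
    - {"ax": 0, "ay": 0, "az": 0, "tx": 0, "ty": 0, "tz": -3, "grip": 0.95}
    - {"ax": 0, "ay": 0, "az": 0, "tx": 0, "ty": 0, "tz": -3, "grip": 0.95}
    - {"ax": 0, "ay": 0, "az": 0, "tx": 0, "ty": 0, "tz": -3, "grip": 0.95}
    - {"ax": 0, "ay": 0, "az": 0, "tx": 0, "ty": 0, "tz": -2.5, "grip": 0.95}
    - {"ax": 0, "ay": 0, "az": 0, "tx": 0, "ty": 0, "tz": -2, "grip": 0.95}
    - {"ax": 0, "ay": 0, "az": 0, "tx": 0, "ty": 0, "tz": -1, "grip": 0.95}
    - {"ax": 0, "ay": 0, "az": 0, "tx": 0, "ty": 0, "tz": 0, "grip": 0.95}
    - {"ax": 0, "ay": 0, "az": 0, "tx": 0, "ty": 0, "tz": 0, "grip": 0.95}
    - {"ax": 0, "ay": 0, "az": 0, "tx": 0, "ty": 0, "tz": -0.3, "grip": 0.95}
    - {"ax": 0, "ay": 0, "az": 0, "tx": 0, "ty": 0, "tz": -0.2, "grip": 0.95}
    - {"ax": 0, "ay": 0, "az": 0, "tx": 0, "ty": 0, "tz": 0, "grip": 0.95}
    - {"ax": 0, "ay": 0, "az": 0, "tx": 0, "ty": 0, "tz": 0, "grip": 0.95}

```text
time: 53.03
tool_pos: [0.3803, -0.2552, 0.0538]
ee_rot: [[0.08, 0.997, 0.001], [0.997, -0.08, -0.001], [-0.001, 0.001, -1.0]]
force: [0.2, -0.5, -2.2]
opening: 0.0144
```

Request:
jog_arm:
  rows:
    - {"ax": 0, "ay": 0, "az": 0, "tx": 0, "ty": 0, "tz": -0.1, "grip": 0.95}
    - {"ax": 0, "ay": 0, "az": 0, "tx": 0, "ty": 0, "tz": -0.1, "grip": 0.95}
    - {"ax": 0, "ay": 0, "az": 0, "tx": 0, "ty": 0, "tz": -0.05, "grip": 0.95}
    - {"ax": 0, "ay": 0, "az": 0, "tx": 0, "ty": 0, "tz": 0, "grip": 0.95}
    - {"ax": 0, "ay": 0, "az": 0, "tx": 0, "ty": 0, "tz": 0, "grip": 0.95}

```text
time: 53.45
tool_pos: [0.3802, -0.2552, 0.0512]
ee_rot: [[0.08, 0.997, 0.0], [0.997, -0.08, -0.001], [-0.0, 0.0, -1.0]]
force: [-2.4, -0.3, 4.6]
opening: 0.0141
```

In contact. Release, lift clear, and check.

Request:
jog_arm:
  rows:
    - {"ax": 0, "ay": 0, "az": 0, "tx": 0, "ty": 0, "tz": 0, "grip": 0.45}
    - {"ax": 0, "ay": 0, "az": 0, "tx": 0, "ty": 0, "tz": 0, "grip": 0.45}
    - {"ax": 0, "ay": 0, "az": 0, "tx": 0, "ty": 0, "tz": 0, "grip": 0.45}
    - {"ax": 0, "ay": 0, "az": 0, "tx": 0, "ty": 0, "tz": 0, "grip": 0.45}
    - {"ax": 0, "ay": 0, "az": 0, "tx": 0, "ty": 0, "tz": 0, "grip": 0.45}
    - {"ax": 0, "ay": 0, "az": 0, "tx": 0, "ty": 0, "tz": 1.5, "grip": 0.45}
    - {"ax": 0, "ay": 0, "az": 0, "tx": 0, "ty": 0, "tz": 3, "grip": 0.45}
    - {"ax": 0, "ay": 0, "az": 0, "tx": 0, "ty": 0, "tz": 4, "grip": 0.45}
    - {"ax": 0, "ay": 0, "az": 0, "tx": 0, "ty": 0, "tz": 4, "grip": 0.45}
    - {"ax": 0, "ay": 0, "az": 0, "tx": 0, "ty": 0, "tz": 4, "grip": 0.45}
    - {"ax": 0, "ay": 0, "az": 0, "tx": -0.5, "ty": -4, "tz": 0, "grip": 0.45}
    - {"ax": 0, "ay": 0, "az": 0, "tx": -0.5, "ty": -4, "tz": 0, "grip": 0.45}
    - {"ax": 0, "ay": 0, "az": 0, "tx": -0.5, "ty": -4, "tz": 0, "grip": 0.45}
    - {"ax": 0, "ay": 0, "az": 0, "tx": -0.5, "ty": -4, "tz": 0, "grip": 0.45}
    - {"ax": 0, "ay": 0, "az": 0, "tx": -0.5, "ty": -4, "tz": 0, "grip": 0.45}
    - {"ax": 0, "ay": 0, "az": 0, "tx": -0.5, "ty": -4, "tz": 0, "grip": 0.45}
    - {"ax": 0, "ay": 0, "az": 0, "tx": 0, "ty": 0, "tz": 0, "grip": 0.45}
    - {"ax": 0, "ay": 0, "az": 0, "tx": 0, "ty": 0, "tz": 0, "grip": 0.45}
    - {"ax": 0, "ay": 0, "az": 0, "tx": 0, "ty": 0, "tz": 0, "grip": 0.45}
    - {"ax": 0, "ay": 0, "az": 0, "tx": 0, "ty": 0, "tz": 0, "grip": 0.45}

```text
time: 55.12
tool_pos: [0.3503, -0.4936, 0.2154]
ee_rot: [[0.079, 0.997, -0.0], [0.997, -0.079, 0.001], [0.001, -0.0, -1.0]]
force: [0.5, 0.1, 1.1]
opening: 0.0468
```

Run:
```python
from h import *
f=grab('top');g=grab('side'); carrots(f,.02); o=robot.get_obs(); print(o['tool_pos'],o['force'],o['qvel'].round(2))
view('c14.png',(f,70,80,380,220,1.3),(g,190,120,170,130,1.7))
```

```text
carrot [362.7 177.1] 77 [ 0.641 -0.266  0.02 ]
carrot [380.4 182.4] 67 [ 0.622 -0.328  0.02 ]
carrot [390.2 192.6] 73 [ 0.586 -0.362  0.02 ]
carrot [367.5 195.9] 80 [ 0.575 -0.281  0.02 ]
[ 0.35044353 -0.49359849  0.21572231] [-0.39483155 -0.42967225 -0.19422819] [-0.01 -0.1  -0.15 -0.05 -0.08 -0.08]
```

View pics/c14.png

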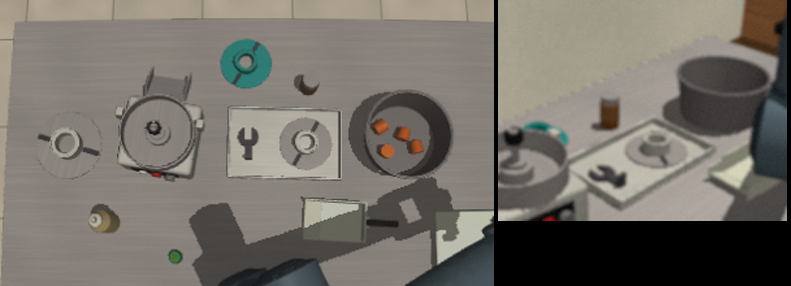

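The final view shows the washer (248,140) and disc (306,142) flat in the tray, four carrots in the tub, the scoop upright at (335,220), and the bottle and jar where they were. No carrots are left on the counter. Handing in.

```bash
python3 -c "
from cell import robot
print(robot.sign_off())"
```

```text
the job is handed in; nothing more can be done
None
```

The job is done and handed in at about 55 s of robot time; no verdict was reported.

**What I did**
- **Nut:** it has a left-hand thread. Turning it positive about z met 1.3 N m and slipped; turning it negative met about 0.11 N m and followed. I undid it by about one whole turn.
- **Washer and disc:** I drew the washer out and laid it in the tray. The disc then came off over the nut and lies flat beside it. It was the smaller disc that was not turquoise, the one on the spindle.
- **Carrots:** there were three on the counter, and they joined the one already in the scoop. I tipped the scoop about 59° over the tub and set it back down empty.

**Last checks**
- All four carrots are in the tub, 43–63 mm from its estimated centre, which I measured from the top view only.
- The washer and disc are inside the tray walls. The disc looked flat, and I released it just above the tray floor.
- The scoop was released after it touched the counter, and in the top view it stands upright.
- The bottle and jar look unmoved in the final view, and the gripper is clear of everything.
- No check failed or disagreed. I judged the nut's turn from the wrist angle and its white dot, as its joint value cannot be read directly.

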